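# Load the sample-changer tray from the bench rack, keeping the run order

## Robot

A 6-joint arm with a two-finger parallel gripper is mounted at the origin on a cart in front of the work surface, level with it; the furniture and walls round the work are solid. World frame = base frame: x ahead of the robot, y to its left, z up, the work surface at z = 0. Lengths are in m, angles in rad, forces in N, time in s.
With the tool pointing down it reaches from about 0.25 to 0.725 m from the base axis. Payload 4 kg.
Tool frame: the origin (TCP) lies on the centre line of the jaws, within the pads' length; the fingertips stand 17 mm ahead of it and the grasp point (between the pads) lies 2 mm behind it; z points along the fingers, x is the direction in which the jaws open and shut, and the axes are right-handed (so a half turn about z gives the same grasp; the last joint's range is limited). The gripper opens to 85 mm and grips with 20 to 120 N. Pads are 22 mm wide; open, the fingers measure 114 mm over their backs; the gripper's body (76 mm by 85 mm) begins 54 mm behind the grasp point. The pads swing forward as they close: fully open they stand 13 mm farther back than shut.
Start: joints at [-1.154, 0.241, 0.005, 1.335, 0, 1.571], TCP at [0.202, -0.457, 0.215] pointing down, gripper open.
Joint ranges: [-2.72, 2.72], [-1.05, 1.87], [-1.09, 1.28], [-1.99, 2.15], [-1.42, 1.44], [-3.14, 3.14]. Speed limits (rad/s): [2.79, 2.79, 3.14, 3.14, 3.14, 3.14].

## Interface

Orientations are given as a unit quaternion [x, y, z, w].
In Python, from workcell import bot gives the robot as it stands.
- The arm moves only by the tool jog_arm, never from a script. Its arguments are lists of equal length, an entry for each row: "jaw": the closure, from 0 (fully open) to 1 (shut); "linear": the shift along the tool's x, y, z in m, a list of three; "delta_rot": the turn, a rotation vector about the tool's x, y, z in degrees, a list of three. A call has exactly 8 rows; each row is the pose to reach, as a shift and turn from the pose commanded when the call began, along the tool's axes at that moment; what a row does not reach only later rows make up. A row lasts 1/12 s, in which the tool goes at most 41.7 mm and 7.16 degrees, less where a joint would pass 70% of its speed; a pose out of reach is approached as far as the arm can. A call with a gripper value outside its range is refused whole. The fingers move at their own pace and stop on an object; the grip force is fixed at half the most. Time passes only in rows, so rows that repeat a pose let the fingers close, or fill a call up. It gives the time, the measured TCP pose, the force and the opening at its end, in the units of the state.
- bot.get_obs(): the state, without advancing time (a new reading comes with each control period).
- bot.camera(name): name is "scene" or "top" or "wrist"; returns (picture, depth): 420x560x3 uint8, red, green, blue; 420x560 float32, m along the optical axis (not along the pixel's ray), 0 where there is no reading.
- bot.calibration(name): a dict with "fovy" (degrees; the focal length in pixels is half the picture's height over the tangent of half this angle, whatever the lens; pixels are square), "cx", "cy" (the principal point, pixels), "origin" and "orientation" of the camera in the world. Camera axes: x right, y down, z forward; pixel columns grow to the right and rows downward; lengths in m; the calibration is good to about 2 mm. A picture is of the moment at which its call begins: read the wrist's pose just before it. calibration takes no time and is no camera call; for the wrist camera it gives the pose at the moment of the call.
- bot.job_done(): hands the job in, once; it reports no verdict.
The state is a dict: "clock": time; "joint_pos": joint angles; "joint_vel": joint speeds; "tau": joint torques, N m; "eef_pos": TCP position; "tool_rot": TCP orientation; "ft_force": force on the tool from outside, world axes, zero at the start; "ft_torque": the same for the moment, N m; "grip_width": finger opening in m.
Only numpy, scipy, OpenCV 4.12 (cv2) and the standard library are available. Lean on these libraries where they do the work, as an engineer would, in place of code of your own. Each camera call takes 0.05 s, during which the arm holds its last target.

## Task

Load the four sample vials from the grey bench rack into the round sample-changer tray for the next run, keeping their order: the changer starts at the blank vial already standing by the tray's index tab and goes on clockwise (seen from above), so the vial nearest the rack's tab goes into the cup next to the blank clockwise, and the others follow it cup by cup, the sixth cup staying empty. Stand every vial upright on the floor of its cup, tip none of them over, and leave the blank where it is.

Things in the scene. Friction and masses are not known exactly. Their poses are not given: they have to be found in the camera images.
- sample_1: Off-white screw-cap vial, upright, 25 mm in diameter, 56 mm tall (cap: top 8 mm, narrow neck below it, straight-sided up to 35 mm), about 20 g; looks like the others, known by its starting place: in the grey bench rack, nearest the tab (place 1). Belongs in cup 2, the next one clockwise (seen from above) from the blank's cup. Origin: centre of its underside, z up along the vial.
- sample_2: Off-white screw-cap vial, upright, 25 mm in diameter, 56 mm tall (cap: top 8 mm, narrow neck below it, straight-sided up to 35 mm), about 20 g; looks like the others, known by its starting place: in the grey bench rack, in place 2, second from the tab. Belongs in cup 3, two clockwise from the blank's. Origin: centre of its underside, z up along the vial.
- sample_3: Off-white screw-cap vial, upright, 25 mm in diameter, 56 mm tall (cap: top 8 mm, narrow neck below it, straight-sided up to 35 mm), about 20 g; looks like the others, known by its starting place: in the grey bench rack, in place 3, third from the tab. Belongs in cup 4, straight across from the blank's. Origin: centre of its underside, z up along the vial.
- sample_4: Off-white screw-cap vial, upright, 25 mm in diameter, 56 mm tall (cap: top 8 mm, narrow neck below it, straight-sided up to 35 mm), about 20 g; looks like the others, known by its starting place: in the grey bench rack, in place 4, farthest from the tab. Belongs in cup 5, four clockwise from the blank's. Origin: centre of its underside, z up along the vial.
- blank: Blank vial, same kind (25 mm in diameter, 56 mm tall), already standing in cup 1 of the changer tray beside the index tab; it stays there. Vials in neighbouring cups stand 30 mm clear of each other. Origin: centre of its underside, z up.
- bench_rack: Grey rack, fixed, 176 x 56 mm, 20 mm high; four 29 mm holes in a row, rounded tab at one end. Origin: centre of its underside; y along the row towards the tab; places 1 to 4 at y = +60, +20, -20, -60 mm. Vials stand at z = 5 mm, 41 mm proud of the rack; grip across the row (closing along x). Behind it a white rail of the warmer, up to 0.11 m high, stands at world x = 0.50-0.53, y = -0.10 to 0.36: carry vials above it.
- changer_tray: Round grey tray, 168 mm wide, fixed: six black cups on a 55 mm radius, low middle knob (26 mm high); rim tab with pin marks cup 1. Origin: centre of underside, z up, x towards cup 1; cup k is at -60*(k-1) degrees from x (clockwise from above). Cup floor z = 10 mm, rim 27 mm; 30 mm wide inside, mouth flared to 37 mm (a vial within 5 mm of centre goes in); vials rise 39 mm above the rim.

How it is judged:
By the outcome, as a careful person would: the job done as asked, in the order asked, and still so for the second after the job is handed in, with the robot touching nothing.
It also fails if it takes over 102 s, if anything falls off the work surface, if the arm or the gripper's body presses on something with over 40 N, if the wrist force passes 120 N, or if a joint passes its speed limit or range.

## Working session

There is one attempt and no reset: what is moved stays moved. The work goes in short steps, Python scripts to look and compute and a tool call to move; the robot and the scene stay as the last step left them, time stands still between calls to the robot, and variables do not carry over. Pictures are saved under pics/ and viewed, and the job is handed in when it is done.

Besides the shell and the picture viewer there is one more tool, called after "Emit:" as a command line: name --argument value ..., lists and objects as JSON in quotes. jog_arm: Moves the arm, as the interface text tells. Its arguments: {"type":"object","properties":{"jaw":{"type":"array","items":{"type":"number"}},"linear":{"type":"array","items":{"type":"array","items":{"type":"number"}}},"delta_rot":{"type":"array","items":{"type":"array","items":{"type":"number"}}}},"required":["jaw","linear","delta_rot"]}

```bash
mkdir -p pics; ls
python3 - <<'E'
from workcell import bot
import cv2
print(bot.get_obs())
for n in ("scene","top"):
    p,d=bot.camera(n); cv2.imwrite(f"pics/{n}0.png",p[:,:,::-1]); print(n,bot.calibration(n))
    import numpy as np; np.savez(f"{n}0.npz",p=p,d=d)
E
```

```text
pics
{'clock': 0.0, 'joint_pos': array([-1.15399891e+00,  2.41411283e-01,  3.72748598e-03,  1.33519767e+00,
        7.57069372e-06,  1.57080841e+00]), 'joint_vel': array([ 0.0006643 ,  0.00052293, -0.00074048, -0.00053673,  0.00031517,
       -0.00024358]), 'tau': array([ 5.96750633e-04, -3.72319543e+01,  2.52407008e+01,  1.68404868e-02,
        9.17958369e-05, -9.55798555e-06]), 'eef_pos': array([ 0.20215018, -0.45658629,  0.21371508]), 'tool_rot': array([ 8.38099497e-01, -5.45516404e-01, -8.71719109e-04, -5.71900845e-04]), 'ft_force': array([0.44282255, 0.3246545 , 0.66663069]), 'ft_torque': array([-0.01806525, -0.01687302, -0.0429073 ]), 'grip_width': 0.08546726073019249}
scene {'fovy': 49.63845142624159, 'cx': 272.98951892430955, 'cy': 208.33070532185133, 'origin': array([-0.1041056 ,  0.59306816,  0.62996111]), 'orientation': array([-0.32509623,  0.81501824, -0.44874836,  0.16935942])}
top {'fovy': 43.6905989286544, 'cx': 281.4552594373201, 'cy': 211.30838308719527, 'origin': array([ 0.34800693, -0.04748354,  1.50394187]), 'orientation': array([-0.70119346,  0.71047236, -0.0434259 ,  0.04087727])}
```

View pics/scene0.png

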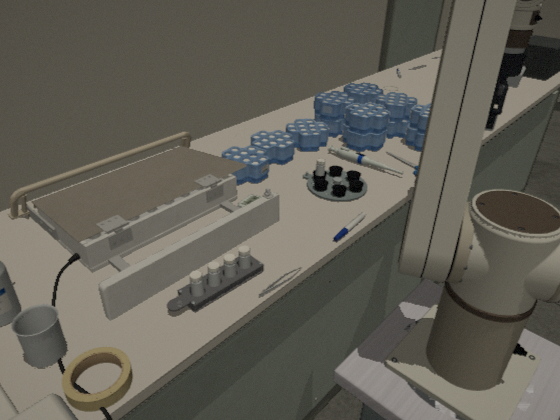

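View pics/top0.png

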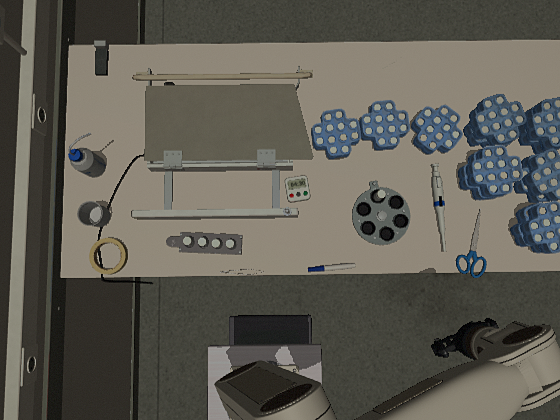

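The top view shows the rack at about (205,243) with its tab on the left (+y), and vials at (187..230, 241..244). The tray is at about (381,212), with the blank at the top near (379,194). I'll measure these more precisely.

```bash
cat > h.py <<'E'
import numpy as np, cv2
from scipy.spatial.transform import Rotation as R
def ray(c,u,v):
    f=210/np.tan(np.radians(c['fovy']/2))
    d=np.array([(u-c['cx'])/f,(v-c['cy'])/f,1.0]); return R.from_quat(c['orientation']).apply(d)
def onplane(c,u,v,z):
    d=ray(c,u,v); o=np.array(c['origin']); return o+d*(z-o[2])/d[2]
def proj(c,P):
    f=210/np.tan(np.radians(c['fovy']/2))
    q=R.from_quat(c['orientation']).inv().apply(np.atleast_2d(P)-c['origin']); return np.c_[c['cx']+f*q[:,0]/q[:,2],c['cy']+f*q[:,1]/q[:,2]]
E
python3 - <<'E'
from h import *
from workcell import bot
p=np.load('top0.npz')['p'];c=bot.calibration('top')
def crop(y0,y1,x0,x1,n,k=7):
    im=cv2.resize(p[y0:y1,x0:x1],None,fx=k,fy=k,interpolation=cv2.INTER_CUBIC); cv2.imwrite(n,im[:,:,::-1])
crop(225,262,160,255,'pics/rackc.png',8); crop(172,252,345,417,'pics/trayc.png',7)
g=p.astype(int).min(2)
for nm,(y0,y1,x0,x1) in dict(rack=(228,260,178,240),tray=(186,202,370,390)).items():
    m=np.zeros(g.shape,np.uint8); m[y0:y1,x0:x1]=(g[y0:y1,x0:x1]>150)
    n,l,s,ce=cv2.connectedComponentsWithStats(m)
    for i in range(1,n):
        if s[i,4]>15:
            w=g*(l==i); print(nm,s[i],ce[i],onplane(c,*ce[i],0.061 if nm=='rack' else .066).round(4))
# black cups
hsv=p.max(2).astype(int)
m=np.zeros(g.shape,np.uint8); m[175:250,348:415]=(hsv[175:250,348:415]<45)
n,l,s,ce=cv2.connectedComponentsWithStats(m)
for i in range(1,n):
    if s[i,4]>15: print('cup',s[i],ce[i],onplane(c,*ce[i],0.027).round(4))
E
```

```text
rack [198 238   8   6  16] [201.125  239.8125] [0.4447 0.1685 0.061 ]
cup [371 189  14  14  73] [375.65753425 196.4109589 ] [ 0.5643 -0.3231  0.027 ]
cup [389 195  15  14 157] [395.78980892 201.77070064] [ 0.5481 -0.3799  0.027 ]
cup [357 202  14  14 158] [363.42405063 208.5443038 ] [ 0.5299 -0.2871  0.027 ]
cup [393 214  15  14 160] [400.35625 220.525  ] [ 0.4943 -0.3908  0.027 ]
cup [361 221  15  14 157] [367.78980892 227.46496815] [ 0.4758 -0.2977  0.027 ]
cup [379 227  15  14 159] [386.32704403 233.38993711] [ 0.4583 -0.3496  0.027 ]
```

```bash
sleep 0
```

```text
(no output)
```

View pics/rackc.png

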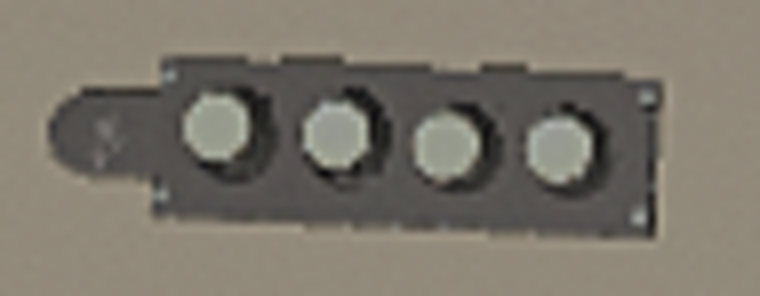

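View pics/trayc.png

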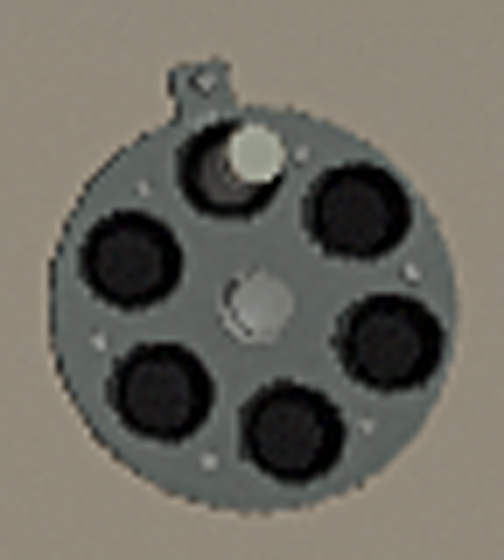

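Run:
```python
from h import *
from workcell import bot
p=np.load('top0.npz')['p'];c=bot.calibration('top')
g=p.astype(int).min(2)
def caps(box,z,th):
    y0,y1,x0,x1=box
    m=np.zeros(g.shape,np.uint8); m[y0:y1,x0:x1]=(g[y0:y1,x0:x1]>th)
    n,l,s,ce=cv2.connectedComponentsWithStats(m)
    return np.array([np.r_[onplane(c,*ce[i],z),s[i,4]] for i in range(1,n) if s[i,4]>20])
print(g[236:252,180:236:1].max())
for th in (115,125,135): print(th,'\n',caps((232,252,178,238),.061,th).round(4),'\n',caps((186,200,374,390),.066,th).round(4))
# tray: map cups(2..6) k-> angle
C={2:(.5481,-.3799),3:(.4943,-.3908),4:(.4583,-.3496),5:(.4758,-.2977),6:(.5299,-.2871)}
A=[];b=[]
for k,(x,y) in C.items():
    t=-np.pi/3*(k-1); ct,st=.055*np.cos(t),.055*np.sin(t)
    A+=[[1,0,ct,-st],[0,1,st,ct]]; b+=[x,y]
s,*_=np.linalg.lstsq(np.array(A),np.array(b),rcond=None); print('tray',s[:2].round(4),'scale',np.hypot(s[2],s[3]),'yaw',np.degrees(np.arctan2(s[3],s[2])), (np.array(A)@s-b).round(4))
yaw=np.arctan2(s[3],s[2])
for k in range(1,7): print(k,(s[:2]+.055*np.array([np.cos(yaw-np.pi/3*(k-1)),np.sin(yaw-np.pi/3*(k-1))])).round(4))
# rail height/depth
d=np.load('top0.npz')['d']; print(d[213,150:290:20], d[243,187], d[194,381])
```

```text
164
115 
 [[ 0.4646  0.1096  0.061  51.    ]
 [ 0.4433  0.2088  0.061  52.    ]
 [ 0.44    0.1675  0.061  52.    ]
 [ 0.4361  0.1296  0.061  50.    ]
 [ 0.4343  0.0909  0.061  51.    ]] 
 [[ 0.5665 -0.3317  0.066  50.    ]]
125 
 [[ 0.4433  0.2088  0.061  52.    ]
 [ 0.44    0.1675  0.061  52.    ]
 [ 0.4355  0.1298  0.061  47.    ]
 [ 0.4341  0.0908  0.061  50.    ]] 
 [[ 0.5665 -0.3312  0.066  48.    ]]
135 
 [[ 0.4433  0.2084  0.061  50.    ]
 [ 0.4402  0.1675  0.061  51.    ]
 [ 0.4355  0.1298  0.061  47.    ]
 [ 0.4341  0.0908  0.061  50.    ]] 
 [[ 0.5662 -0.3312  0.066  46.    ]]
tray [ 0.512  -0.3389] scale 0.9959845725808526 yaw 11.209144587697056 [ 0.     -0.0002  0.0001  0.0001 -0.      0.0001  0.0001  0.     -0.0002
  0.0001]
1 [ 0.566  -0.3282]
2 [ 0.5483 -0.3803]
3 [ 0.4943 -0.391 ]
4 [ 0.4581 -0.3496]
5 [ 0.4758 -0.2975]
6 [ 0.5297 -0.2868]
[1.4342687 1.4255341 1.4332263 1.4330118 1.4216329 1.4293551 1.4341373] 1.4426998 1.4590801
```

```bash
cat >> h.py <<'E'
def tgt(phi):  # tool down, tool x at world yaw phi deg
    a=np.radians(phi); x=np.array([np.cos(a),np.sin(a),0]); z=np.array([0,0,-1.]); return R.from_matrix(np.c_[x,np.cross(z,x),z])
def go(x,y,z,phi,o=None):
    from workcell import bot
    o=bot.get_obs(); r=R.from_quat(o['tool_rot'])
    print('t',round(o['clock'],2),'pos',o['eef_pos'].round(4),'j6',o['joint_pos'][[0,5]].round(3),'gw',round(o['grip_width'],4),'F',o['ft_force'].round(1))
    print('linear',r.inv().apply(np.array([x,y,z])-o['eef_pos']).round(4).tolist(),'rot',np.degrees((r.inv()*tgt(phi)).as_rotvec()).round(1).tolist())
E
cat > g <<'E'
#!/bin/bash
python3 -c "from h import *; go($1,$2,$3,$4)"
E
chmod +x g; ./g .435 .15 .26 -4.5
python3 - <<'E'
from h import *
from workcell import bot
o=bot.get_obs();c=bot.calibration('wrist');r=R.from_quat(o['tool_rot'])
print(r.inv().apply(c['origin']-o['eef_pos']), r.inv().apply(R.from_quat(c['orientation']).apply([0,0,1])), c['fovy'])
E
```

```text
t 0.1 pos [ 0.2022 -0.4566  0.2138] j6 [-1.154  1.571] gw 0.0852 F [ 0.2 -0.6 -0.3]
linear [-0.4605, -0.4585, -0.0453] rot [-0.1, 0.1, -61.6]
[-0.00018649 -0.07345824 -0.15932925] [-8.48945743e-04  2.90820103e-01  9.56777376e-01] 65.03705904974068
```

Emit:
jog_arm --jaw '[0.4,0.4,0.4,0.4,0.4,0.4,0.4,0.4]' --linear '[[-0.46,-0.458,-0.045],[-0.46,-0.458,-0.045],[-0.46,-0.458,-0.045],[-0.46,-0.458,-0.045],[-0.46,-0.458,-0.045],[-0.46,-0.458,-0.045],[-0.46,-0.458,-0.045],[-0.46,-0.458,-0.045]]' --delta_rot '[[0,0,-61.6],[0,0,-61.6],[0,0,-61.6],[0,0,-61.6],[0,0,-61.6],[0,0,-61.6],[0,0,-61.6],[0,0,-61.6]]'

```text
clock: 0.77
eef_pos: [0.3214, -0.1448, 0.2377]
tool_rot: [0.997, -0.074, 0.0, -0.0]
ft_force: [0.7, -0.4, 0.7]
grip_width: 0.0513
```

```bash
./g .435 .15 .26 -4.5
```

```text
t 0.77 pos [ 0.3214 -0.1448  0.2377] j6 [-0.423  1.296] gw 0.0513 F [ 0.7 -0.4  0.7]
linear [0.0687, -0.3084, -0.0223] rot [-0.0, -0.0, -4.0]
```

Emit:
jog_arm --jaw '[0.4,0.4,0.4,0.4,0.4,0.4,0.4,0.4]' --linear '[[0.068,-0.307,-0.022],[0.068,-0.307,-0.022],[0.068,-0.307,-0.022],[0.068,-0.307,-0.022],[0.068,-0.307,-0.022],[0.068,-0.307,-0.022],[0.068,-0.307,-0.022],[0.068,-0.307,-0.022]]' --delta_rot '[[0,0,-4],[0,0,-4],[0,0,-4],[0,0,-4],[0,0,-4],[0,0,-4],[0,0,-4],[0,0,-4]]'

```text
clock: 1.43
eef_pos: [0.4367, 0.1501, 0.2593]
tool_rot: [0.999, -0.04, 0.0, -0.001]
ft_force: [0.7, -0.5, -0.0]
grip_width: 0.0514
```

```bash
./g .4433 .2086 .16 -4.5
python3 - <<'E'
from h import *
from workcell import bot
c=bot.calibration('wrist')
p,d=bot.camera('wrist'); np.savez('w1.npz',p=p,d=d)
cv2.imwrite('pics/w1.png',p[:,:,::-1])
g=p.astype(int).min(2); print(np.percentile(g,[50,90,99]))
E
```

```text
t 1.43 pos [0.4367 0.1501 0.2593] j6 [0.33  1.982] gw 0.0514 F [ 0.7 -0.5 -0. ]
linear [0.0019, -0.0588, 0.0994] rot [-0.1, -0.0, -0.1]
[ 87. 168. 186.]
```

View pics/w1.png

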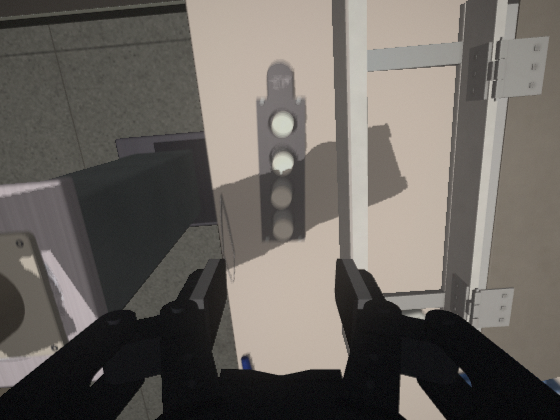

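The wrist view shows the rack with its tab at the top. Cap 1 is at about (283,124), cap 2 at (283,161), cap 3 at (281,195) and cap 4 at (283,226); 3 and 4 are in shadow.

Run:
```python
from h import *
from workcell import bot
c=bot.calibration('wrist'); w=np.load('w1.npz');p=w['p'];d=w['d']
f=210/np.tan(np.radians(c['fovy']/2))
q=R.from_quat(c['orientation'])
vv,uu=np.mgrid[95:245,255:312]
dd=d[95:245,255:312]
P=q.apply(np.stack([(uu-c['cx'])/f*dd,(vv-c['cy'])/f*dd,dd],-1).reshape(-1,3))+c['origin']
P=P.reshape(dd.shape+(3,))
m=((P[...,2]>.053)&(P[...,2]<.07)&(dd>0)).astype(np.uint8)
n,l,s,ce=cv2.connectedComponentsWithStats(m)
for i in range(1,n):
    if s[i,4]>30:
        u,v=ce[i]+[255,95]; print(s[i],u.round(1),v.round(1),onplane(c,u,v,.061).round(4),np.median(P[l==i][:,2]).round(4))
cv2.imwrite('pics/w1c.png',cv2.resize(p[95:245,255:312,::-1],None,fx=4,fy=4))
```

```text
[ 16  21  22  23 404] 281.6 126.7 [0.4432 0.2114 0.061 ] 0.0603
[ 17  60  21  22 379] 281.9 165.3 [0.4404 0.1708 0.061 ] 0.06
[ 16  93  21  22 360] 280.7 198.8 [0.4361 0.1334 0.061 ] 0.06
[ 18 126  20  21 339] 282.3 230.9 [0.435  0.0952 0.061 ] 0.0598
```

View pics/w1c.png

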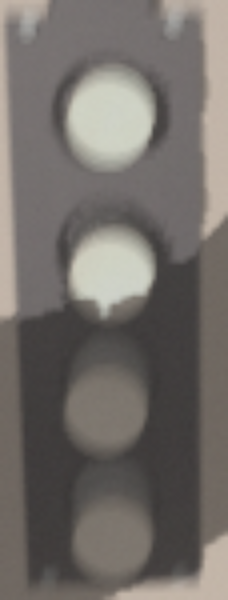

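Run:
```python
from h import *
from workcell import bot
c=bot.calibration('scene'); w=np.load('scene0.npz');p=w['p'];d=w['d']
f=210/np.tan(np.radians(c['fovy']/2)); q=R.from_quat(c['orientation'])
vv,uu=np.mgrid[0:420,0:560]
P=(q.apply(np.stack([(uu-c['cx'])/f*d,(vv-c['cy'])/f*d,d],-1).reshape(-1,3))+c['origin']).reshape(420,560,3)
m=((P[...,2]>.057)&(P[...,2]<.072)&(d>0)).astype(np.uint8)
M=np.zeros_like(m);M[235:300,185:255]=m[235:300,185:255];M[155:180,310:330]=m[155:180,310:330]
n,l,s,ce=cv2.connectedComponentsWithStats(M)
for i in range(1,n):
    if s[i,4]>10:
        a=P[l==i]; print(s[i],ce[i].round(1),((a.min(0)+a.max(0))/2).round(4),np.ptp(a,axis=0).round(3),np.median(a[:,2]).round(4))
for x,y in((.4433,.21),(.4402,.1692),(.4358,.1316),(.4345,.093)): print(proj(c,[x,y,.061]))
cv2.imwrite('pics/s0c.png',cv2.resize(p[235:305,165:275,::-1],None,fx=7,fy=7,interpolation=cv2.INTER_CUBIC))
```

```text
[316 159   9   6  48] [320.  161.4] [ 0.5642 -0.3273  0.0622] [0.024 0.024 0.01 ] 0.0644
[185 235  35  20 188] [199.5 243.4] [0.5086 0.1373 0.0645] [0.005 0.091 0.015] 0.0633
[238 246  11   9  77] [243.1 249.5] [0.433  0.0921 0.0598] [0.023 0.024 0.005] 0.0606
[223 254  12   9  88] [228.5 257.8] [0.4345 0.1309 0.0602] [0.024 0.024 0.006] 0.0606
[207 262  12   9  89] [212.5 265.7] [0.4387 0.1687 0.0605] [0.024 0.024 0.006] 0.0605
[189 271  13  10  98] [194.7 275.2] [0.4425 0.2106 0.0599] [0.027 0.023 0.005] 0.0605
[[194.47605039 274.18165335]]
[[212.11445536 264.89309072]]
[[228.07675848 257.10475589]]
[[242.61347985 248.79699811]]
```

View pics/s0c.png

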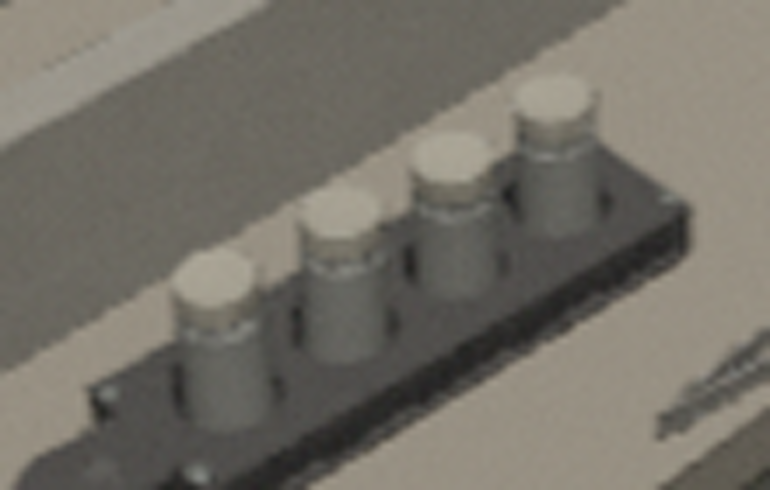

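```bash
./g .443 .210 .14 -4.5;./g .443 .210 .075 -4.5
```

```text
t 1.48 pos [0.438  0.1523 0.2592] j6 [0.333 1.982] gw 0.0513 F [3.1 2.2 0.9]
linear [0.0004, -0.0575, 0.1193] rot [-0.2, -0.0, -0.0]
t 1.48 pos [0.438  0.1523 0.2592] j6 [0.333 1.982] gw 0.0513 F [3.1 2.2 0.9]
linear [0.0004, -0.0573, 0.1843] rot [-0.2, -0.0, -0.0]
```

Emit:
jog_arm --jaw '[0.4,0.4,0.4,0.4,0.4,0.4,0.4,0.4]' --linear '[[0,-0.02,0.035],[0,-0.04,0.07],[0,-0.057,0.1],[0,-0.057,0.13],[0,-0.057,0.16],[0,-0.057,0.184],[0,-0.057,0.184],[0,-0.057,0.184]]' --delta_rot '[[0,0,0],[0,0,0],[0,0,0],[0,0,0],[0,0,0],[0,0,0],[0,0,0],[0,0,0]]'

```text
clock: 2.15
eef_pos: [0.4391, 0.2021, 0.0745]
tool_rot: [0.999, -0.042, -0.002, 0.001]
ft_force: [0.9, -0.1, 0.1]
grip_width: 0.0513
```

```bash
./g .4425 .2095 .042 -4.5
```

```text
t 2.15 pos [0.4391 0.2021 0.0745] j6 [0.431 2.086] gw 0.0513 F [ 0.9 -0.1  0.1]
linear [0.0029, -0.0077, 0.0325] rot [0.1, 0.2, -0.3]
```

Emit:
jog_arm --jaw '[0.4,0.4,0.4,0.4,0.4,0.4,0.4,0.4]' --linear '[[0.003,-0.0077,0],[0.003,-0.0077,0.007],[0.003,-0.0077,0.014],[0.003,-0.0077,0.021],[0.003,-0.0077,0.028],[0.003,-0.0077,0.0325],[0.003,-0.0077,0.0325],[0.003,-0.0077,0.0325]]' --delta_rot '[[0,0,0],[0,0,0],[0,0,0],[0,0,0],[0,0,0],[0,0,0],[0,0,0],[0,0,0]]'

```text
clock: 2.82
eef_pos: [0.4438, 0.2102, 0.0427]
tool_rot: [0.999, -0.042, -0.001, 0.0]
ft_force: [0.3, -0.8, -0.6]
grip_width: 0.0513
```

```bash
./g .4425 .2095 .042 -4.5
python3 - <<'E'
from h import *
from workcell import bot
p,d=bot.camera('wrist')
cv2.imwrite('pics/w2.png',p[:,:,::-1])
E
```

```text
t 2.82 pos [0.4438 0.2102 0.0427] j6 [0.442 2.097] gw 0.0513 F [ 0.3 -0.8 -0.6]
linear [-0.0013, 0.0008, 0.0007] rot [0.0, 0.1, -0.3]
```

View pics/w2.png

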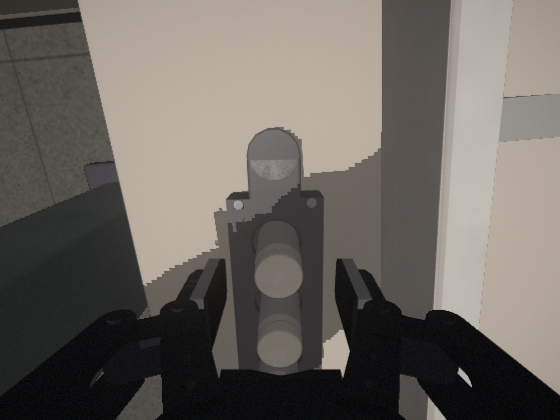

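Cap 1 at (278,273) sits centred between the fingers, so I'm closing.

Emit:
jog_arm --jaw '[1,1,1,1,1,1,1,1]' --linear '[[0,0,0],[0,0,0],[0,0,0],[0,0,0],[0,0,0],[0,0,0],[0,0,0],[0,0,0]]' --delta_rot '[[0,0,0],[0,0,0],[0,0,0],[0,0,0],[0,0,0],[0,0,0],[0,0,0],[0,0,0]]'

```text
clock: 3.53
eef_pos: [0.4459, 0.2117, 0.0457]
tool_rot: [0.999, -0.042, 0.002, -0.002]
ft_force: [-2.4, 1.3, 11.5]
grip_width: 0.0005
```

```bash
./g .4425 .2095 .042 -4.5; ./g .4425 .2095 .21 -4.5;./g .5 -.2 .21 -48.8
```

```text
t 3.53 pos [0.4459 0.2117 0.0457] j6 [0.443 2.097] gw 0.0005 F [-2.4  1.3 11.5]
linear [-0.0032, 0.0025, 0.0037] rot [-0.2, -0.2, -0.3]
t 3.53 pos [0.4459 0.2117 0.0457] j6 [0.443 2.097] gw 0.0005 F [-2.4  1.3 11.5]
linear [-0.0026, 0.0019, -0.1643] rot [-0.2, -0.2, -0.3]
t 3.53 pos [0.4459 0.2117 0.0457] j6 [0.443 2.097] gw 0.0005 F [-2.4  1.3 11.5]
linear [0.089, 0.4052, -0.1653] rot [-0.3, -0.1, 44.0]
```

The jaws shut to zero on nothing, with 11.5 N pushing up, so I need to look.

Run:
```python
from h import *
from workcell import bot
p,d=bot.camera('wrist')
cv2.imwrite('pics/w3.png',p[:,:,::-1])
p,d=bot.camera('scene')
cv2.imwrite('pics/s3.png',cv2.resize(p[200:330,130:300,::-1],None,fx=4.5,fy=4.5,interpolation=cv2.INTER_CUBIC))
```

```text
(no output)
```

View pics/w3.png

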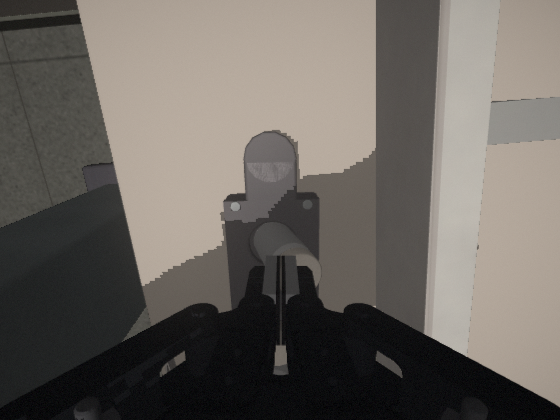

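View pics/s3.png

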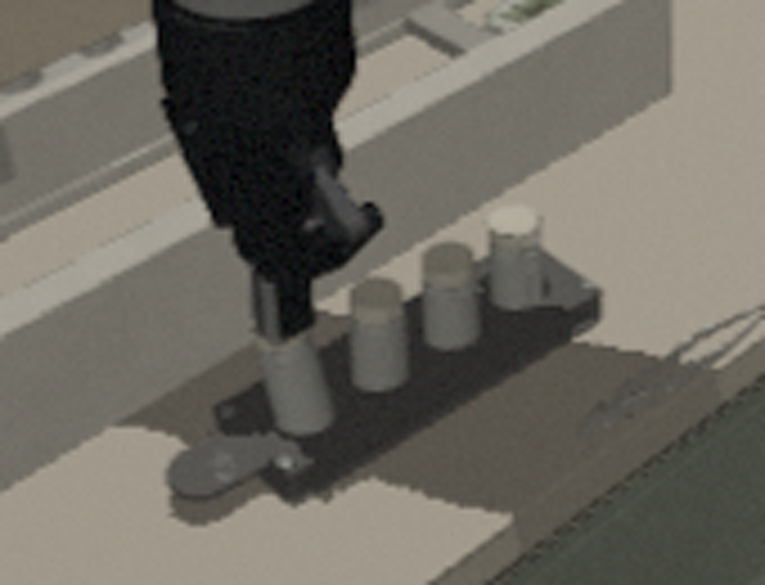

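```bash
cat > dep.py <<'E'
from h import *
from workcell import bot
def toolpts(name='wrist',save=None):
    o=bot.get_obs(); c=bot.calibration(name); p,d=bot.camera(name)
    f=210/np.tan(np.radians(c['fovy']/2)); vv,uu=np.mgrid[0:420,0:560]
    W=(R.from_quat(c['orientation']).apply(np.stack([(uu-c['cx'])/f*d,(vv-c['cy'])/f*d,d],-1).reshape(-1,3))+c['origin']).reshape(420,560,3)
    T=R.from_quat(o['tool_rot']).inv().apply((W-o['eef_pos']).reshape(-1,3)).reshape(W.shape)
    if save: cv2.imwrite(save,p[:,:,::-1])
    return o,c,p,d,W,T
E
python3 - <<'E'
from dep import *
o,c,p,d,W,T=toolpts(); np.savez('w3.npz',p=p,d=d,W=W,T=T)
print(c['cx'],c['cy'],o['eef_pos'],o['ft_force'])
for v in range(215,400,8): print(v,[ (T[v,u]*1000).round(0).astype(int).tolist() if d[v,u] else None for u in (256,270,281,292,310)])
E
```

```text
280.35184506089655 211.35772183931783 [0.44590046 0.21169364 0.04569806] [-1.92480426  0.83038102 12.38558164]
215 [[-15, -16, 26], [-7, -16, 26], [0, -16, 26], [6, -16, 26], [17, -15, 26]]
223 [[-15, -11, 25], [-7, -9, 32], [0, -11, 26], [6, -11, 26], [17, -11, 25]]
231 [[-16, -3, 34], [-7, -7, 22], [0, -9, 17], [6, -5, 27], [17, -6, 26]]
239 [[-16, 0, 28], [-6, -6, 11], [0, -9, 5], [6, -9, 5], [17, 0, 26]]
247 [[-15, 5, 25], [-6, -5, 3], [0, -8, -4], [5, -8, -4], [17, 5, 25]]
255 [[-17, 17, 41], [-6, -3, -2], [0, -7, -11], [5, -9, -16], [14, -7, -13]]
263 [[-16, 15, 26], [-5, -11, -28], [0, -11, -29], [4, -11, -29], [14, -4, -14]]
271 [[-11, -7, -29], [-5, -11, -37], [0, -11, -37], [4, -10, -35], [12, -7, -29]]
279 [[-11, -7, -37], [-5, -11, -43], [0, -8, -38], [4, -11, -44], [12, -7, -37]]
287 [[-10, -7, -43], [-4, -11, -50], [0, -6, -40], [4, -11, -50], [11, -6, -41]]
295 [[-9, -14, -59], [-4, -10, -54], [0, -3, -41], [4, -11, -54], [10, -12, -56]]
303 [[-9, -13, -64], [-4, -12, -62], [0, 0, -43], [3, -12, -62], [9, -13, -63]]
311 [[-8, -12, -67], [-4, -12, -66], [0, 3, -44], [3,
[... 203 characters left out ...]
-85], [-4, -8, -73], [0, 36, -15], [3, -10, -76], [7, -17, -86]]
343 [[-7, -17, -88], [-4, 1, -66], [0, 42, -15], [3, -7, -76], [7, -17, -88]]
351 [[-7, -17, -91], [-4, 5, -65], [0, 47, -15], [3, 4, -66], [7, -17, -91]]
359 [[-6, -17, -94], [-4, 8, -65], [0, 52, -15], [3, 7, -66], [7, -17, -94]]
367 [[-6, -17, -96], [-4, 8, -69], None, [3, 8, -69], [6, -17, -97]]
375 [[-6, -17, -99], [-3, -11, -92], [0, -10, -92], [2, -10, -91], [6, -16, -98]]
383 [[-6, -14, -98], [-3, -10, -94], [0, -11, -95], [2, -11, -95], [6, -17, -101]]
391 [[-6, -13, -100], [-3, -11, -97], [0, -11, -98], [2, -11, -97], [6, -17, -103]]
399 [[-6, -11, -100], [-3, -10, -99], [0, -11, -100], [2, -12, -100], [6, -17, -106]]
```

The wrist depth shows the real fingertips at about tool z = -20 mm. They sit roughly 35-40 mm farther back than the stated +17 mm, so they came down on the cap. I'll lift straight up and measure this.

Emit:
jog_arm --jaw '[1,1,1,1,1,1,1,1]' --linear '[[0,0,-0.005],[0,0,-0.01],[0,0,-0.02],[0,0,-0.04],[0,0,-0.06],[0,0,-0.06],[0,0,-0.06],[0,0,-0.06]]' --delta_rot '[[0,0,0],[0,0,0],[0,0,0],[0,0,0],[0,0,0],[0,0,0],[0,0,0],[0,0,0]]'

```text
clock: 4.35
eef_pos: [0.444, 0.2102, 0.1029]
tool_rot: [0.999, -0.042, -0.0, 0.0]
ft_force: [-0.7, -0.2, -1.3]
grip_width: -0.0002
```

Run:
```python
from dep import *
o,c,p,d,W,T=toolpts(save='pics/w4.png'); np.savez('w4.npz',p=p,d=d,W=W,T=T)
print(o['clock'],o['eef_pos'],o['ft_force'],o['grip_width'])
for v in range(215,345,6): print(v,[ (T[v,u]*1000).round(0).astype(int).tolist() if d[v,u] else None for u in (256,270,275,281,287,292,310)])
p,d=bot.camera('scene')
cv2.imwrite('pics/s4.png',cv2.resize(p[200:330,130:300,::-1],None,fx=4.5,fy=4.5,interpolation=cv2.INTER_CUBIC))
```

```text
4.35 [0.44397683 0.21024235 0.10294832] [-0.7433548  -0.19613162 -1.2639966 ] -0.00022056232074447492
215 [[-20, 2, 83], [-7, -11, 42], [-4, -11, 42], [0, -10, 42], [4, -9, 48], [8, -3, 67], [22, 2, 82]]
221 [[-20, 7, 83], [-7, -6, 43], [-4, -6, 44], [0, -6, 42], [4, -6, 43], [7, -2, 55], [22, 8, 84]]
227 [[-20, 12, 83], [-7, -2, 43], [-4, -2, 42], [0, -2, 43], [4, -2, 43], [7, -2, 42], [22, 12, 82]]
233 [[-20, 18, 84], [-7, 2, 42], [-4, 2, 42], [0, 2, 43], [4, 2, 43], [7, 2, 42], [22, 17, 82]]
239 [[-20, 22, 83], [-7, 6, 42], [-4, 6, 43], [0, 6, 43], [4, 6, 42], [8, 22, 82], [23, 22, 84]]
245 [[-20, 27, 82], [-7, 10, 41], [-4, 10, 42], [0, 10, 42], [5, 28, 84], [9, 27, 83], [23, 27, 82]]
251 [[-20, 33, 84], [-9, 32, 82], [-5, 31, 79], [0, 30, 78], [5, 32, 81], [9, 36, 91], [23, 33, 83]]
257 [[-20, 38, 83], [-5, -11, -24], [-3, -11, -23], [0, -12, -24], [2, -11, -23], [5, -11, -23], [23, 38, 83]]
263 [[-20, 43, 83], [-5, -11, -29], [-3, -11, -29], [0, -11, -28], [2, -11, -28], [4, -11, -28], [23, 43, 84]]
269 [[-11, -7, -27], [-5, -11, -34], [-3, -11, -35], [0, -11, -34], [2, -11, -3
[... 655 characters left out ...]
-55], [2, -12, -63], [3, -12, -63], [9, -12, -63]]
311 [[-9, -12, -66], [-4, -13, -67], [-2, -7, -59], [0, -4, -54], [2, -10, -64], [3, -12, -66], [9, -12, -66]]
317 [[-8, -12, -70], [-4, -12, -69], [-2, -7, -62], [0, -1, -54], [2, -8, -64], [3, -12, -70], [9, -12, -69]]
323 [[-8, -12, -73], [-4, -12, -73], [-2, -5, -63], [0, 1, -55], [2, -5, -63], [3, -12, -73], [8, -13, -73]]
329 [[-8, -12, -76], [-4, -12, -75], [-2, -3, -63], [0, 4, -54], [2, -3, -64], [3, -12, -76], [8, -16, -81]]
335 [[-7, -17, -85], [-4, -9, -75], [-2, 0, -63], [0, 7, -54], [2, -1, -65], [3, -12, -78], [7, -17, -85]]
341 [[-7, -17, -88], [-4, 0, -66], [-2, 2, -63], [0, 9, -55], [2, 2, -63], [3, -9, -78], [7, -17, -88]]
```

View pics/w4.png

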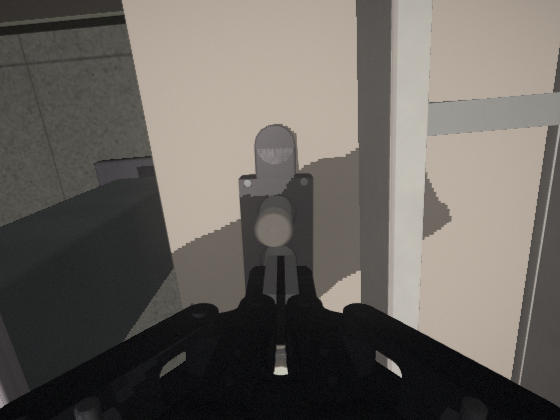

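View pics/s4.png

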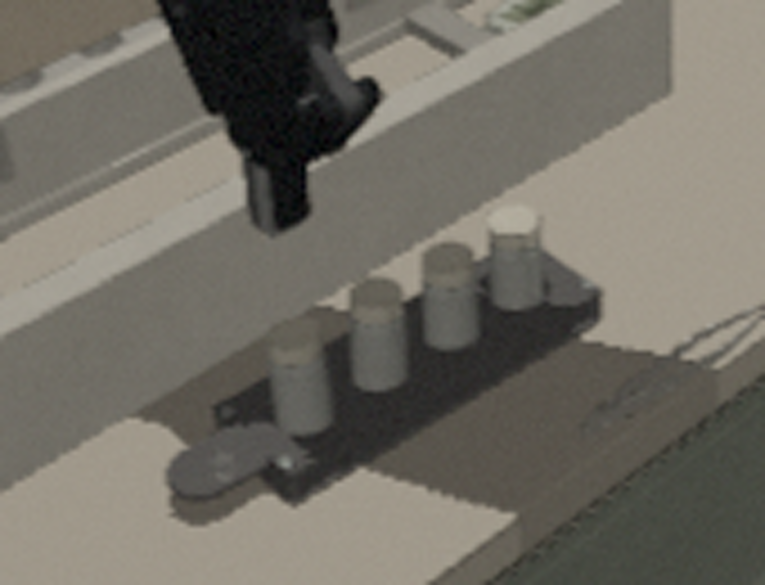

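Vial 1 is upright in its hole again. The shut tips sit at tool z of about -21 mm. I'll open to 0.4 and measure the tips and caps in this settled pose.

Emit:
jog_arm --jaw '[0.4,0.4,0.4,0.4,0.4,0.4,0.4,0.4]' --linear '[[0,0,0],[0,0,0],[0,0,0],[0,0,0],[0,0,0],[0,0,0],[0,0,0],[0,0,0]]' --delta_rot '[[0,0,0],[0,0,0],[0,0,0],[0,0,0],[0,0,0],[0,0,0],[0,0,0],[0,0,0]]'

```text
clock: 5.12
eef_pos: [0.4443, 0.2104, 0.1032]
tool_rot: [0.999, -0.042, 0.0, 0.0]
ft_force: [-0.4, -0.1, -0.6]
grip_width: 0.0514
```

Run:
```python
from dep import *
o,c,p,d,W,T=toolpts(save='pics/w5.png'); np.savez('w5.npz',p=p,d=d,W=W,T=T)
print(o['clock'],o['eef_pos'],o['ft_force'],o['grip_width'])
F=(T[...,2]<0)&(d>0)&(abs(T[...,1])<.012)&(abs(T[...,0])<.06)
for s in (-1,1):
    a=T[F&(s*T[...,0]>0)]; i=np.argsort(-a[:,2])[:30]; print('tip z',a[i][::6].round(4).tolist())
    b=a[(a[:,2]>-.045)]; print('inner x',(np.sort(abs(b[:,0]))[[0,20,-1]]).round(4))
W4=np.load('w4.npz')['W']
m=((W[...,2]>.057)&(W[...,2]<.066)&(d>0)).astype(np.uint8); m[:,:240]=0;m[:,320:]=0;m[:150]=0
n,l,s,ce=cv2.connectedComponentsWithStats(m)
for i in range(1,n):
    if s[i,4]>50: a=W[l==i]; print(s[i],ce[i],((a.min(0)+a.max(0))/2).round(4),np.ptp(a,axis=0).round(4),onplane(c,*ce[i],.061).round(4))
```

```text
5.1167 [0.44428298 0.21040855 0.10317185] [-0.42483409 -0.12181793 -0.57531323] 0.05135640774397336
tip z [[-0.0264, -0.007, -0.0197], [-0.0262, 0.0017, -0.0207], [-0.0262, 0.0031, -0.0211], [-0.0262, -0.0039, -0.0217], [-0.0263, -0.0015, -0.0219]]
inner x [0.0258 0.026  0.0402]
tip z [[0.0252, 0.0008, -0.0194], [0.0251, 0.0032, -0.0208], [0.0251, -0.0053, -0.0212], [0.025, 0.0038, -0.0216], [0.025, 0.0058, -0.0219]]
inner x [0.0247 0.0249 0.0388]
[ 258  212   36   36 1001] [275.8971029  229.37762238] [0.4405 0.2106 0.0596] [0.0232 0.0239 0.0049] [0.4408 0.2114 0.061 ]
[262 271  35  33 873] [279.01832761 287.44329897] [0.439  0.1676 0.0596] [0.0235 0.0239 0.0051] [0.4392 0.169  0.061 ]
[261 319  33  31 774] [277.24289406 333.97803618] [0.4345 0.1293 0.0595] [0.0235 0.0248 0.0049] [0.4347 0.1315 0.061 ]
[266 363  29  12 239] [279.9665272  369.25104603] [0.4336 0.0985 0.0591] [0.0212 0.0094 0.0042] [0.434  0.1004 0.061 ]
```

View pics/w5.png

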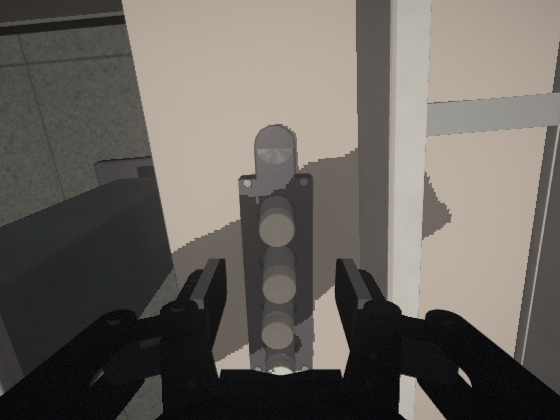

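```bash
./g .4410 .2106 .007 -4.5
```

```text
t 5.17 pos [0.4443 0.2104 0.1032] j6 [0.442 2.097] gw 0.0512 F [-0.6 -0.8  0.2]
linear [-0.0033, 0.0001, 0.0962] rot [-0.0, -0.0, -0.3]
```

Emit:
jog_arm --jaw '[0.4,0.4,0.4,0.4,0.4,0.4,0.4,0.4]' --linear '[[-0.0033,0,0.0],[-0.0033,0,0.02],[-0.0033,0,0.04],[-0.0033,0,0.06],[-0.0033,0,0.075],[-0.0033,0,0.088],[-0.0033,0,0.096],[-0.0033,0,0.096]]' --delta_rot '[[0,0,0],[0,0,0],[0,0,0],[0,0,0],[0,0,0],[0,0,0],[0,0,0],[0,0,0]]'

```text
clock: 5.83
eef_pos: [0.4394, 0.21, 0.0056]
tool_rot: [0.999, -0.042, -0.002, 0.001]
ft_force: [0.3, -1.3, -0.4]
grip_width: 0.0514
```

Run:
```python
from dep import *
o,c,p,d,W,T=toolpts(save='pics/w6.png'); 
print(o['clock'],o['eef_pos'],o['ft_force'],o['grip_width'])
p,d=bot.camera('scene')
cv2.imwrite('pics/s6.png',cv2.resize(p[200:330,130:300,::-1],None,fx=4.5,fy=4.5,interpolation=cv2.INTER_CUBIC))
```

```text
5.8333 [0.43941805 0.21003697 0.00555527] [ 0.31388821 -1.27645552 -0.44816676] 0.051365176347118645
```

View pics/w6.png

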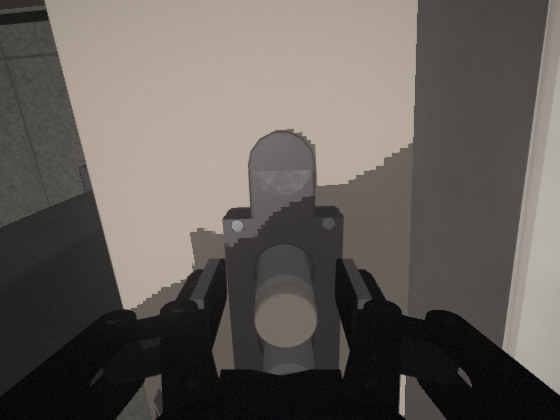

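View pics/s6.png

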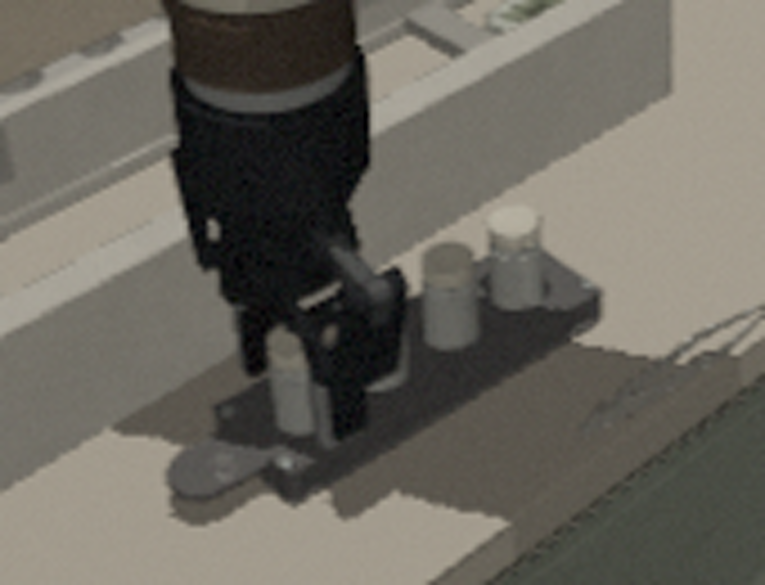

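The fingers now straddle the body of vial 1 with the tips just above the rack, and there is no contact force. Closing.

Emit:
jog_arm --jaw '[1,1,1,1,1,1,1,1]' --linear '[[0,0,0],[0,0,0],[0,0,0],[0,0,0],[0,0,0],[0,0,0],[0,0,0],[0,0,0]]' --delta_rot '[[0,0,0],[0,0,0],[0,0,0],[0,0,0],[0,0,0],[0,0,0],[0,0,0],[0,0,0]]'

```text
clock: 6.6
eef_pos: [0.442, 0.2112, 0.0083]
tool_rot: [0.999, -0.042, 0.001, -0.001]
ft_force: [-0.7, -0.5, 6.3]
grip_width: 0.022
```

```bash
./g .4400 .2100 .15 -4.5;./g .5 -.2 .18 -48.8
```

```text
t 6.6 pos [0.442  0.2112 0.0083] j6 [0.446 2.101] gw 0.022 F [-0.7 -0.5  6.3]
linear [-0.0016, 0.0011, -0.1417] rot [-0.1, -0.1, -0.3]
t 6.6 pos [0.442  0.2112 0.0083] j6 [0.446 2.101] gw 0.022 F [-0.7 -0.5  6.3]
linear [0.0928, 0.4046, -0.172] rot [-0.1, -0.1, 44.0]
```

Emit:
jog_arm --jaw '[1,1,1,1,1,1,1,1]' --linear '[[0,0,-0.006],[0,0,-0.015],[0,0,-0.03],[0,0,-0.05],[0,0,-0.07],[0,0,-0.07],[0,0,-0.07],[0,0,-0.07]]' --delta_rot '[[0,0,0],[0,0,0],[0,0,0],[0,0,0],[0,0,0],[0,0,0],[0,0,0],[0,0,0]]'

```text
clock: 7.27
eef_pos: [0.4406, 0.2106, 0.077]
tool_rot: [0.999, -0.042, -0.0, 0.0]
ft_force: [-0.0, 0.1, -0.6]
grip_width: 0.0222
```

Run:
```python
from dep import *
o,c,p,d,W,T=toolpts(save='pics/w7.png'); np.savez('w7.npz',p=p,d=d,W=W,T=T)
print(o['clock'],o['eef_pos'],o['ft_force'],o['grip_width'])
p,d=bot.camera('scene')
cv2.imwrite('pics/s7.png',cv2.resize(p[180:310,130:300,::-1],None,fx=4.5,fy=4.5,interpolation=cv2.INTER_CUBIC))
```

```text
7.2667 [0.44061528 0.21055037 0.07702282] [-0.0133013   0.07227216 -0.55960202] 0.02220831747893853
```

View pics/w7.png

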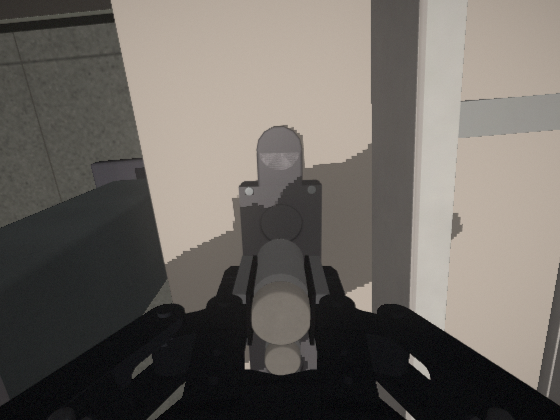

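View pics/s7.png

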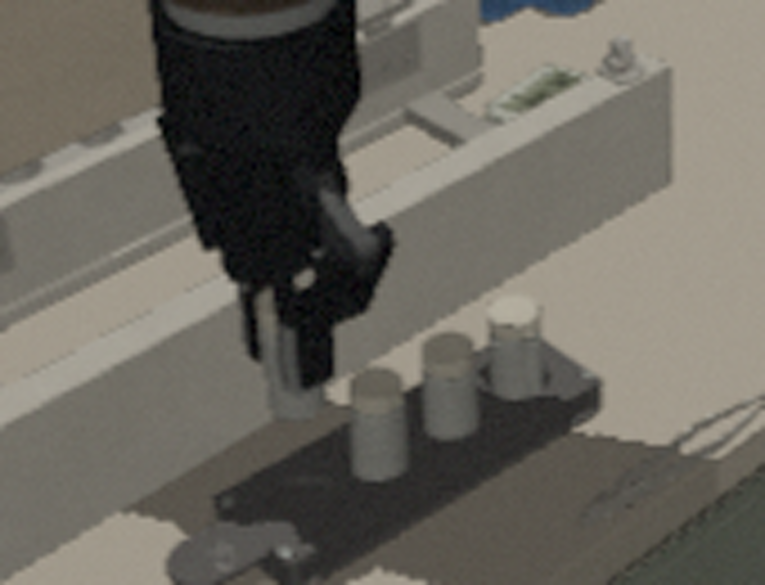

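The vial is held upright, with about 15 mm protruding below the tips. I'll measure it in the tool frame.

```bash
python3 - <<'E'
import numpy as np,cv2
w=np.load('w7.npz');T=w['T'];d=w['d']
for v in range(230,345,6): print(v,[(T[v,u]*1000).round(1).tolist() if d[v,u] else None for u in (262,271,281,291,300)])
E
./g .44 .21 .15 -4.5
```

```text
230 [[-13.7, 6.2, 59.8], [-7.7, 10.7, 72.1], [-0.2, 10.8, 72.3], [7.2, 10.3, 70.9], [13.2, 6.5, 60.5]]
236 [[-13.6, 9.7, 56.9], [-7.8, 16.0, 73.2], [-0.2, 15.6, 72.3], [7.3, 15.3, 71.5], [13.1, 9.6, 56.7]]
242 [[-13.6, 14.0, 56.5], [-5.5, -9.7, -1.8], [-0.3, -10.9, -4.7], [4.9, -9.1, -0.2], [13.2, 14.2, 57.0]]
248 [[-10.1, -7.0, -3.2], [-5.3, -9.6, -9.3], [-0.3, -10.4, -11.3], [4.6, -9.1, -8.2], [13.2, 18.8, 57.0]]
254 [[-9.7, -6.7, -10.0], [-5.0, -10.4, -18.2], [-0.3, -10.7, -19.0], [4.4, -9.3, -15.8], [9.1, -6.1, -8.7]]
260 [[-9.3, -7.2, -17.9], [-4.8, -10.5, -24.9], [-0.4, -11.2, -26.5], [4.2, -9.9, -23.6], [8.7, -6.1, -15.5]]
266 [[-8.7, -8.6, -27.1], [-4.6, -10.4, -30.8], [-0.4, -11.0, -31.9], [4.0, -10.3, -30.4], [8.3, -6.6, -23.0]]
272 [[-8.5, -7.8, -31.3], [-4.5, -10.2, -35.8], [-0.4, -11.0, -37.3], [3.8, -10.2, -35.8], [7.8, -7.6, -30.8]]
278 [[-8.1, -9.0, -38.7], [-4.4, -9.5, -39.8], [-0.4, -10.5, -41.5], [3.7, -9.7, -40.1], [7.5, -8.0, -36.9]]
284 [[-8.0, -7.3, -40.6], [-4.2, -10.6, -46.5], [-0.4, -10.8, -46.9], [3.5, -10.3, -45.9], [7.3, -7.6, -41.2]]
290 [[-7.7, -8.4, -4
[... 477 characters left out ...]
2.1], [3.4, -1.2, -52.3], [6.8, -0.6, -51.3]]
320 [[-7.5, 1.2, -52.5], [-4.1, 0.9, -52.9], [-0.4, 2.1, -51.2], [3.4, 1.7, -51.8], [6.8, 1.1, -52.7]]
326 [[-7.7, 5.2, -50.7], [-4.2, 4.8, -51.3], [-0.4, 4.2, -52.0], [3.5, 4.7, -51.3], [6.9, 4.1, -52.1]]
332 [[-7.6, 6.9, -52.0], [-4.2, 7.3, -51.5], [-0.4, 7.5, -51.2], [3.4, 6.5, -52.6], [6.9, 7.2, -51.5]]
338 [[-7.7, 9.2, -52.5], [-4.2, 9.2, -52.6], [-0.4, 9.7, -51.9], [3.5, 10.1, -51.4], [7.0, 9.7, -51.9]]
344 [[-15.1, 100.4, 57.5], [-6.8, 72.5, 22.8], [-0.4, 12.4, -52.0], [6.3, 71.7, 21.8], [12.8, 78.6, 30.5]]
t 7.37 pos [0.4401 0.2103 0.0762] j6 [0.446 2.101] gw 0.0223 F [-0.   0.  -0.1]
linear [-0.0002, 0.0003, -0.0738] rot [0.1, 0.1, -0.3]
```

Emit:
jog_arm --jaw '[1,1,1,1,1,1,1,1]' --linear '[[0,0,-0.03],[0,0,-0.065],[0,0,-0.095],[0,0.03,-0.095],[0,0.07,-0.095],[0,0.11,-0.095],[0,0.15,-0.095],[0,0.19,-0.095]]' --delta_rot '[[0,0,0],[0,0,0],[0,0,0],[0,0,6],[0,0,12],[0,0,18],[0,0,24],[0,0,30]]'

```text
clock: 8.03
eef_pos: [0.4238, 0.0199, 0.1712]
tool_rot: [0.954, -0.301, -0.001, 0.0]
ft_force: [0.7, -0.3, 0.3]
grip_width: 0.0223
```

```bash
./g .548 -.380 .17 -48.8
```

```text
t 8.03 pos [0.4238 0.0199 0.1712] j6 [0.047 2.23 ] gw 0.0223 F [ 0.7 -0.3  0.3]
linear [0.3314, 0.256, 0.0011] rot [0.1, 0.1, 13.7]
```

Emit:
jog_arm --jaw '[1,1,1,1,1,1,1,1]' --linear '[[0.031,0.024,0],[0.062,0.048,0],[0.093,0.072,0],[0.124,0.096,0],[0.155,0.12,0],[0.186,0.144,0],[0.216,0.167,0],[0.245,0.19,0]]' --delta_rot '[[0,0,2],[0,0,4],[0,0,6],[0,0,8],[0,0,10],[0,0,12],[0,0,13.7],[0,0,13.7]]'

```text
clock: 8.7
eef_pos: [0.5172, -0.2763, 0.1706]
tool_rot: [0.911, -0.412, -0.001, -0.0]
ft_force: [0.8, 1.3, -0.4]
grip_width: 0.0219
```

```bash
./g .548 -.380 .17 -48.8
```

```text
t 8.7 pos [ 0.5172 -0.2763  0.1706] j6 [-0.491  1.929] gw 0.0219 F [ 0.8  1.3 -0.4]
linear [0.0982, 0.0455, 0.0004] rot [0.0, 0.1, 0.2]
```

Emit:
jog_arm --jaw '[1,1,1,1,1,1,1,1]' --linear '[[0.025,0.012,0],[0.05,0.024,0],[0.075,0.035,0],[0.095,0.044,0],[0.096,0.045,0],[0.096,0.045,0],[0.096,0.045,0],[0.096,0.045,0]]' --delta_rot '[[0,0,0],[0,0,0],[0,0,0],[0,0,0],[0,0,0],[0,0,0],[0,0,0],[0,0,0]]'

```text
clock: 9.37
eef_pos: [0.5471, -0.375, 0.1716]
tool_rot: [0.912, -0.411, -0.001, -0.0]
ft_force: [0.1, 0.3, 0.0]
grip_width: 0.0223
```

```bash
./g .548 -.380 .17 -48.8;  python3 - <<'E'
from dep import *
o,c,p,d,W,T=toolpts(save='pics/w8.png'); np.savez('w8.npz',p=p,d=d,W=W,T=T)
import pickle; pickle.dump((o,c),open('w8.pkl','wb'))
print(o['clock'],o['eef_pos'],o['joint_vel'].round(3),o['grip_width'])
tc={k:np.array([.512+.055*np.cos(np.radians(11.2-60*(k-1))),-.3389+.055*np.sin(np.radians(11.2-60*(k-1))),.027]) for k in range(1,7)}
for k in tc: print(k,tc[k].round(4),proj(c,tc[k]).round(1))
E
```

```text
t 9.37 pos [ 0.5471 -0.375   0.1716] j6 [-0.601  1.816] gw 0.0223 F [0.1 0.3 0. ]
linear [0.0044, 0.0026, 0.0016] rot [0.0, 0.1, 0.3]
9.3667 [ 0.54707408 -0.37501276  0.17156487] [ 0.007 -0.013  0.003 -0.    -0.003 -0.002] 0.022297046274374576
1 [ 0.566  -0.3282  0.027 ] [[256.5 144. ]]
2 [ 0.5482 -0.3803  0.027 ] [[286.2 195.1]]
3 [ 0.4943 -0.391   0.027 ] [[258.  241.6]]
4 [ 0.458  -0.3496  0.027 ] [[202.6 241.2]]
5 [ 0.4758 -0.2975  0.027 ] [[170.5 194.4]]
6 [ 0.5297 -0.2868  0.027 ] [[196.  143.6]]
```

View pics/w8.png

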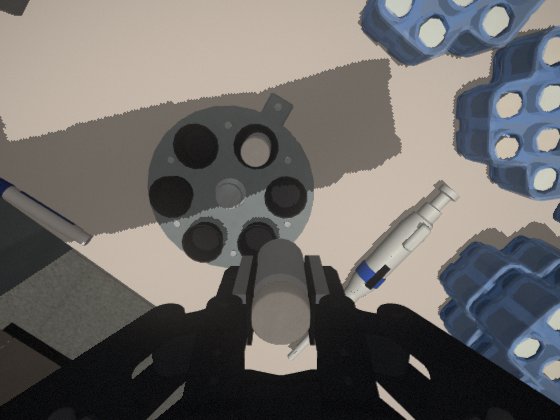

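The cups project to within 1-2 px of where they're seen (cup 2 at (287,195), blank at (256,146)). Now lowering into cup 2.

```bash
./g .5495 -.3797 .05 -48.8
```

```text
t 9.42 pos [ 0.5473 -0.3749  0.172 ] j6 [-0.601  1.816] gw 0.022 F [ 0.2 -0.  -0.2]
linear [0.0052, 0.0015, 0.122] rot [0.0, 0.1, 0.3]
```

Emit:
jog_arm --jaw '[1,1,1,1,1,1,1,1]' --linear '[[0.005,0.0015,0.01],[0.005,0.0015,0.04],[0.005,0.0015,0.07],[0.005,0.0015,0.1],[0.005,0.0015,0.122],[0.005,0.0015,0.122],[0.005,0.0015,0.122],[0.005,0.0015,0.122]]' --delta_rot '[[0,0,0],[0,0,0],[0,0,0],[0,0,0],[0,0,0],[0,0,0],[0,0,0],[0,0,0]]'

```text
clock: 10.08
eef_pos: [0.5507, -0.3813, 0.0517]
tool_rot: [0.912, -0.411, 0.001, 0.0]
ft_force: [0.6, -0.4, 0.2]
grip_width: 0.022
```

```bash
./g .5495 -.3797 .015 -48.8;  python3 - <<'E'
from dep import *
o,c,p,d,W,T=toolpts(save='pics/w9.png')
for k in (1,2,3):
  a=np.radians(11.2-60*(k-1)); print(k,proj(c,[.512+.055*np.cos(a),-.3389+.055*np.sin(a),.027]).round(1))
E
```

```text
t 10.08 pos [ 0.5507 -0.3813  0.0517] j6 [-0.606  1.812] gw 0.022 F [ 0.6 -0.4  0.2]
linear [-0.0021, -0.0002, 0.0367] rot [-0.0, -0.1, 0.3]
1 [[228.1 161.7]]
2 [[277.1 241.4]]
3 [[234.1 310.2]]
```

View pics/w9.png

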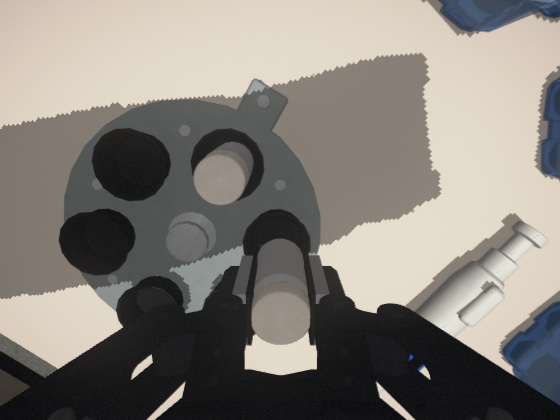

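Emit:
jog_arm --jaw '[1,1,1,1,1,1,1,1]' --linear '[[-0.002,0,0.003],[-0.002,0,0.01],[-0.002,0,0.018],[-0.002,0,0.026],[-0.002,0,0.033],[-0.002,0,0.037],[-0.002,0,0.037],[-0.002,0,0.037]]' --delta_rot '[[0,0,0],[0,0,0],[0,0,0],[0,0,0],[0,0,0],[0,0,0],[0,0,0],[0,0,0]]'

```text
clock: 10.8
eef_pos: [0.5477, -0.3791, 0.0134]
tool_rot: [0.912, -0.411, -0.001, -0.0]
ft_force: [-2.2, 1.2, 5.5]
grip_width: 0.0223
```

```bash
./g .5495 -.3797 .015 -48.8
```

```text
t 10.8 pos [ 0.5477 -0.3791  0.0134] j6 [-0.605  1.812] gw 0.0223 F [-2.2  1.2  5.5]
linear [0.0017, -0.0009, -0.0016] rot [0.0, 0.1, 0.3]
```

Emit:
jog_arm --jaw '[0.4,0.4,0.4,0.4,0.4,0.4,0.4,0.4]' --linear '[[0,0,-0.001],[0,0,-0.001],[0,0,-0.001],[0,0,-0.001],[0,0,-0.001],[0,0,-0.001],[0,0,-0.001],[0,0,-0.015]]' --delta_rot '[[0,0,0],[0,0,0],[0,0,0],[0,0,0],[0,0,0],[0,0,0],[0,0,0],[0,0,0]]'

```text
clock: 11.47
eef_pos: [0.5463, -0.378, 0.025]
tool_rot: [0.912, -0.411, -0.003, -0.001]
ft_force: [-0.5, 0.6, -0.0]
grip_width: 0.0512
```

Emit:
jog_arm --jaw '[0.4,0.4,0.4,0.4,0.4,0.4,0.4,0.4]' --linear '[[0,0,-0.03],[0,0,-0.06],[0,0,-0.1],[0,0,-0.14],[0,0,-0.14],[0,0,-0.14],[0,0,-0.14],[0,0,-0.14]]' --delta_rot '[[0,0,0],[0,0,0],[0,0,0],[0,0,0],[0,0,0],[0,0,0],[0,0,0],[0,0,0]]'

```text
clock: 12.13
eef_pos: [0.5475, -0.3789, 0.1664]
tool_rot: [0.912, -0.411, -0.002, -0.0]
ft_force: [0.4, 0.4, 0.3]
grip_width: 0.0513
```

```bash
./g .4395 .1685 .13 -4.5;  python3 - <<'E'
from dep import *
o,c,p,d,W,T=toolpts(save='pics/w10.png')
E
```

```text
t 12.13 pos [ 0.5475 -0.3789  0.1664] j6 [-0.605  1.812] gw 0.0513 F [0.4 0.4 0.3]
linear [-0.4815, -0.2816, 0.0376] rot [-0.0, 0.2, -44.0]
```

View pics/w10.png

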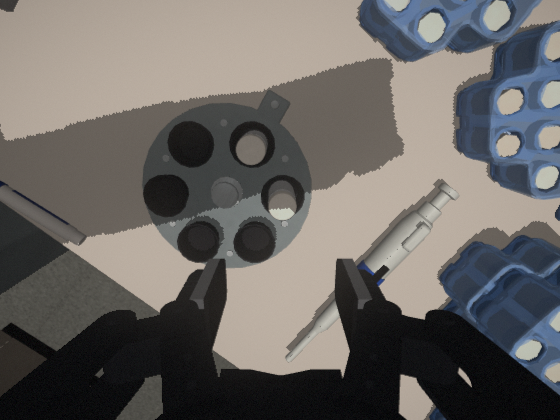

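Vial 1 stands upright in cup 2 at (282,200). Going back for vial 2.

Emit:
jog_arm --jaw '[0.4,0.4,0.4,0.4,0.4,0.4,0.4,0.4]' --linear '[[-0.48,-0.282,0.01],[-0.48,-0.282,0.01],[-0.48,-0.282,0.01],[-0.48,-0.282,0.01],[-0.48,-0.282,0.01],[-0.48,-0.282,0.01],[-0.48,-0.282,0.01],[-0.48,-0.282,0.01]]' --delta_rot '[[0,0,-5],[0,0,-10],[0,0,-15],[0,0,-20],[0,0,-26],[0,0,-32],[0,0,-38],[0,0,-44]]'

```text
clock: 12.85
eef_pos: [0.4827, -0.0505, 0.1607]
tool_rot: [0.999, -0.037, -0.001, -0.0]
ft_force: [0.6, 0.0, -0.7]
grip_width: 0.0512
```

```bash
./g .4395 .168 .13 -4.5
```

```text
t 12.85 pos [ 0.4827 -0.0505  0.1607] j6 [-0.104  1.541] gw 0.0512 F [ 0.6  0.  -0.7]
linear [-0.0592, -0.2147, 0.0309] rot [-0.0, 0.2, 0.2]
```

Emit:
jog_arm --jaw '[0.4,0.4,0.4,0.4,0.4,0.4,0.4,0.4]' --linear '[[-0.01,-0.035,0],[-0.021,-0.075,0],[-0.032,-0.115,0.005],[-0.043,-0.155,0.01],[-0.054,-0.195,0.02],[-0.058,-0.21,0.03],[-0.058,-0.21,0.03],[-0.058,-0.21,0.03]]' --delta_rot '[[0,0,0],[0,0,0],[0,0,0],[0,0,0],[0,0,0],[0,0,0],[0,0,0],[0,0,0]]'

```text
clock: 13.52
eef_pos: [0.4416, 0.1618, 0.1305]
tool_rot: [0.999, -0.038, -0.002, 0.001]
ft_force: [-0.2, -0.5, -0.7]
grip_width: 0.0514
```

```bash
./g .4395 .168 .009 -4.5
```

```text
t 13.52 pos [0.4416 0.1618 0.1305] j6 [0.352 1.999] gw 0.0514 F [-0.2 -0.5 -0.7]
linear [-0.0021, -0.0063, 0.1215] rot [0.1, 0.2, 0.1]
```

Emit:
jog_arm --jaw '[0.4,0.4,0.4,0.4,0.4,0.4,0.4,0.4]' --linear '[[-0.002,-0.0063,0.01],[-0.002,-0.0063,0.035],[-0.002,-0.0063,0.065],[-0.002,-0.0063,0.09],[-0.002,-0.0063,0.108],[-0.002,-0.0063,0.118],[-0.002,-0.0063,0.118],[-0.002,-0.0063,0.118]]' --delta_rot '[[0,0,0],[0,0,0],[0,0,0],[0,0,0],[0,0,0],[0,0,0],[0,0,0],[0,0,0]]'

```text
clock: 14.18
eef_pos: [0.4415, 0.1668, 0.0135]
tool_rot: [0.999, -0.041, -0.001, 0.0]
ft_force: [0.3, 0.8, 0.1]
grip_width: 0.0512
```

```bash
./g .4395 .168 .012 -4.5
```

```text
t 14.18 pos [0.4415 0.1668 0.0135] j6 [0.361 2.013] gw 0.0512 F [0.3 0.8 0.1]
linear [-0.0021, -0.0011, 0.0015] rot [0.0, 0.1, -0.2]
```

Close with the small correction, then lift.

Emit:
jog_arm --jaw '[0.4,0.4,1,1,1,1,1,1]' --linear '[[-0.002,-0.001,0.0015],[-0.002,-0.001,0.0015],[-0.002,-0.001,0.0015],[-0.002,-0.001,0.0015],[-0.002,-0.001,0.0015],[-0.002,-0.001,0.0015],[-0.002,-0.001,0.0015],[-0.002,-0.001,0.0015]]' --delta_rot '[[0,0,0],[0,0,0],[0,0,0],[0,0,0],[0,0,0],[0,0,0],[0,0,0],[0,0,0]]'

```text
clock: 14.85
eef_pos: [0.4403, 0.1694, 0.0136]
tool_rot: [0.999, -0.039, 0.001, -0.0]
ft_force: [-1.4, 0.0, 5.9]
grip_width: 0.0218
```

Emit:
jog_arm --jaw '[1,1,1,1,1,1,1,1]' --linear '[[0,0,0],[0,0,-0.01],[0,0,-0.03],[0,0,-0.06],[0,0,-0.095],[0,0,-0.13],[0,0,-0.155],[0,0,-0.155]]' --delta_rot '[[0,0,0],[0,0,0],[0,0,0],[0,0,0],[0,0,0],[0,0,0],[0,0,0],[0,0,0]]'

```text
clock: 15.52
eef_pos: [0.4435, 0.1706, 0.1736]
tool_rot: [0.999, -0.039, 0.005, -0.002]
ft_force: [-0.0, 0.3, -0.0]
grip_width: 0.022
```

```bash
./g .495 -.391 .17 71.2;  cat > vt.py <<'E'
from dep import *
import sys
o,c,p,d,W,T=toolpts(save=sys.argv[1])
# held vial cap: tool frame, cap plane points
m=(d>0)&(abs(T[...,0])<.014)&(T[...,2]<-.03)&(T[...,2]>-.062)&(abs(T[...,1])<.016)
vv,uu=np.nonzero(m); a=T[m]
col=abs(a[:,0])<.004
fr=a[col&(a[:,2]>-.04)&(a[:,1]<-.004)]; top=a[col&(a[:,1]>-.006)&(a[:,1]<.008)&(a[:,2]<-.04)]
print('gw',round(o['grip_width'],4),'front y at z>-40',np.median(fr[:,1]).round(4) if len(fr) else None,'cap top z',np.median(top[:,2]).round(4) if len(top) else None,'eef',o['eef_pos'].round(4))
b=T[(d>0)&(abs(T[...,0])<.0035)&(T[...,1]<-.004)&(T[...,1]>-.016)&(T[...,2]>-.04)&(T[...,2]<.003)]
if len(b): print('front slope dy/dz',np.polyfit(b[:,2],b[:,1],1).round(4))
E
python3 vt.py pics/w11.png
```

```text
t 15.52 pos [0.4435 0.1706 0.1736] j6 [0.367 2.017] gw 0.022 F [-0.   0.3 -0. ]
linear [0.0955, 0.5558, 0.0019] rot [0.2, -0.7, -75.7]
gw 0.022 front y at z>-40 -0.0096 cap top z -0.0465 eef [0.4435 0.1706 0.1736]
front slope dy/dz [-0.0381 -0.0111]
```

View pics/w11.png

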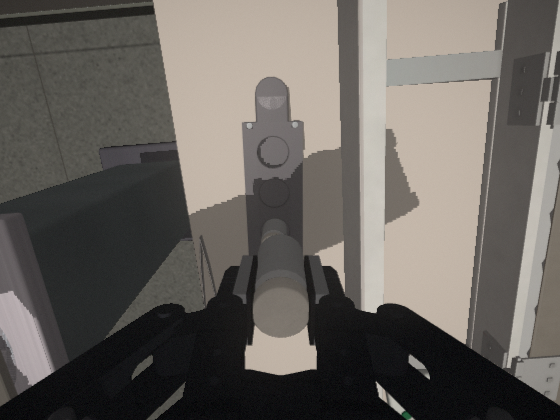

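Emit:
jog_arm --jaw '[1,1,1,1,1,1,1,1]' --linear '[[0.006,0.035,0],[0.012,0.07,0],[0.019,0.11,0],[0.026,0.15,0],[0.033,0.19,0],[0.04,0.23,0],[0.047,0.27,0],[0.054,0.31,0]]' --delta_rot '[[0,0,-6.5],[0,0,-13],[0,0,-19.5],[0,0,-26],[0,0,-32.5],[0,0,-39],[0,0,-45.5],[0,0,-52]]'

```text
clock: 16.23
eef_pos: [0.4656, -0.1148, 0.1661]
tool_rot: [0.924, 0.384, -0.001, -0.001]
ft_force: [0.0, 0.2, -0.4]
grip_width: 0.022
```

```bash
./g .493 -.3905 .17 71.2
```

```text
t 16.23 pos [ 0.4656 -0.1148  0.1661] j6 [-0.242  0.542] gw 0.022 F [ 0.   0.2 -0.4]
linear [-0.1759, 0.214, -0.0042] rot [-0.1, 0.0, -26.1]
```

Emit:
jog_arm --jaw '[1,1,1,1,1,1,1,1]' --linear '[[-0.025,0.03,0],[-0.05,0.06,0],[-0.075,0.09,-0.004],[-0.1,0.12,-0.004],[-0.125,0.15,-0.004],[-0.145,0.178,-0.004],[-0.16,0.195,-0.004],[-0.16,0.195,-0.004]]' --delta_rot '[[0,0,-5],[0,0,-10],[0,0,-15],[0,0,-20],[0,0,-23],[0,0,-23],[0,0,-23],[0,0,-23]]'

```text
clock: 16.9
eef_pos: [0.4895, -0.3688, 0.1688]
tool_rot: [0.832, 0.556, -0.001, -0.001]
ft_force: [0.5, 0.5, 0.1]
grip_width: 0.0219
```

```bash
./g .493 -.3905 .17 71.2
```

```text
t 16.9 pos [ 0.4895 -0.3688  0.1688] j6 [-0.645 -0.252] gw 0.0219 F [0.5 0.5 0.1]
linear [-0.0187, 0.0115, -0.0012] rot [-0.1, 0.1, -3.7]
```

Emit:
jog_arm --jaw '[1,1,1,1,1,1,1,1]' --linear '[[-0.015,0.009,0],[-0.018,0.0105,0.02],[-0.018,0.0105,0.05],[-0.018,0.0105,0.08],[-0.018,0.0105,0.11],[-0.018,0.0105,0.11],[-0.018,0.0105,0.11],[-0.018,0.0105,0.11]]' --delta_rot '[[0,0,-3],[0,0,-3.5],[0,0,-3.5],[0,0,-3.5],[0,0,-3.5],[0,0,-3.5],[0,0,-3.5],[0,0,-3.5]]'

```text
clock: 17.57
eef_pos: [0.4939, -0.385, 0.0625]
tool_rot: [0.813, 0.583, 0.0, 0.0]
ft_force: [-0.1, -0.6, 1.0]
grip_width: 0.0218
```

```bash
./g .493 -.3905 .0195 71.2; cp vt.py vt2.py
cat >> vt2.py <<'E'
for k in range(1,7):
  a=np.radians(11.2-60*(k-1)); print(k,proj(c,[.512+.055*np.cos(a),-.3389+.055*np.sin(a),.027]).round(1).tolist())
E
python3 vt2.py pics/w12.png
```

```text
t 17.57 pos [ 0.4939 -0.385   0.0625] j6 [-0.662 -0.336] gw 0.0218 F [-0.1 -0.6  1. ]
linear [-0.0055, 0.0008, 0.043] rot [0.0, 0.0, 0.1]
gw 0.0218 front y at z>-40 -0.0103 cap top z -0.0464 eef [ 0.4939 -0.385   0.0625]
front slope dy/dz [-0.04   -0.0118]
1 [[394.3, 304.3]]
2 [[312.9, 304.1]]
3 [[271.8, 238.2]]
4 [[317.8, 163.2]]
5 [[410.7, 163.4]]
6 [[445.3, 238.6]]
```

View pics/w12.png

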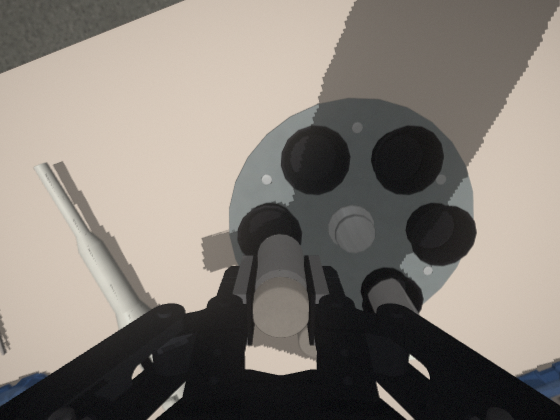

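Emit:
jog_arm --jaw '[1,1,1,1,1,1,1,1]' --linear '[[-0.006,0,0.003],[-0.006,0,0.011],[-0.006,0,0.02],[-0.006,0,0.029],[-0.006,0,0.037],[-0.006,0,0.042],[-0.006,0,0.042],[-0.006,0,0.042]]' --delta_rot '[[0,0,0],[0,0,0],[0,0,0],[0,0,0],[0,0,0],[0,0,0],[0,0,0],[0,0,0]]'

```text
clock: 18.28
eef_pos: [0.4913, -0.3906, 0.0191]
tool_rot: [0.813, 0.583, -0.0, -0.0]
ft_force: [-0.3, 0.4, 0.1]
grip_width: 0.0219
```

```bash
./g .493 -.3905 .0195 71.2
```

```text
t 18.28 pos [ 0.4913 -0.3906  0.0191] j6 [-0.672 -0.345] gw 0.0219 F [-0.3  0.4  0.1]
linear [0.0006, 0.0016, -0.0004] rot [-0.0, -0.0, 0.1]
```

Emit:
jog_arm --jaw '[1,1,0.4,0.4,0.4,0.4,0.4,0.4]' --linear '[[0,0,0.0015],[0,0,0.0015],[0,0,0.0015],[0,0,0.0015],[0,0,0.0015],[0,0,0.0015],[0,0,0.0015],[0,0,-0.01]]' --delta_rot '[[0,0,0],[0,0,0],[0,0,0],[0,0,0],[0,0,0],[0,0,0],[0,0,0],[0,0,0]]'

```text
clock: 18.95
eef_pos: [0.4898, -0.3895, 0.0274]
tool_rot: [0.813, 0.583, -0.001, -0.003]
ft_force: [-0.5, -0.5, 0.6]
grip_width: 0.0515
```

Emit:
jog_arm --jaw '[0.4,0.4,0.4,0.4,0.4,0.4,0.4,0.4]' --linear '[[0,0,-0.03],[0,0,-0.06],[0,0,-0.1],[0,0,-0.14],[0,0,-0.14],[0,0,-0.14],[0,0,-0.14],[0,0,-0.14]]' --delta_rot '[[0,0,0],[0,0,0],[0,0,0],[0,0,0],[0,0,0],[0,0,0],[0,0,0],[0,0,0]]'

```text
clock: 19.62
eef_pos: [0.4907, -0.3902, 0.1684]
tool_rot: [0.813, 0.583, -0.0, -0.001]
ft_force: [0.5, 0.4, -0.4]
grip_width: 0.0511
```

```bash
./g .435 .1305 .14 -4.5;  python3 vt2.py pics/w13.png
```

```text
t 19.62 pos [ 0.4907 -0.3902  0.1684] j6 [-0.672 -0.345] gw 0.0511 F [ 0.5  0.4 -0.4]
linear [0.4752, -0.2197, 0.0294] rot [-0.2, 0.1, 75.8]
gw 0.0511 front y at z>-40 None cap top z None eef [ 0.4907 -0.3902  0.1684]
1 [[364.4, 245.8]]
2 [[308.6, 245.8]]
3 [[280.7, 198.8]]
4 [[311.3, 147.7]]
5 [[372.3, 147.8]]
6 [[397.3, 199.0]]
```

View pics/w13.png

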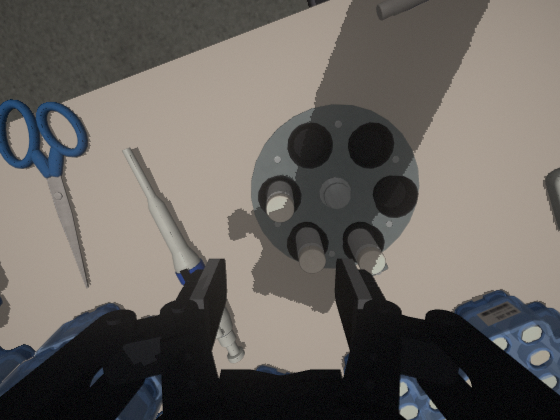

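Vial 2 stands in cup 3 at (280,203), and the blank and vial 1 are still upright. Next is vial 3.

Emit:
jog_arm --jaw '[0.4,0.4,0.4,0.4,0.4,0.4,0.4,0.4]' --linear '[[0.03,-0.014,0],[0.065,-0.03,0],[0.1,-0.046,0],[0.136,-0.063,0],[0.172,-0.079,0],[0.209,-0.096,0],[0.245,-0.113,0],[0.281,-0.13,0]]' --delta_rot '[[0,0,6.5],[0,0,13],[0,0,19.5],[0,0,26],[0,0,32.5],[0,0,39],[0,0,45.5],[0,0,52]]'

```text
clock: 20.33
eef_pos: [0.4574, -0.0844, 0.1683]
tool_rot: [0.985, 0.17, -0.001, -0.001]
ft_force: [0.8, 0.9, 0.2]
grip_width: 0.0516
```

```bash
./g .435 .1305 .14 -4.5
```

```text
t 20.33 pos [ 0.4574 -0.0844  0.1683] j6 [-0.183  1.047] gw 0.0516 F [0.8 0.9 0.2]
linear [0.0509, -0.21, 0.0285] rot [-0.1, 0.2, 24.0]
```

Emit:
jog_arm --jaw '[0.4,0.4,0.4,0.4,0.4,0.4,0.4,0.4]' --linear '[[0.009,-0.038,0],[0.018,-0.076,0],[0.027,-0.114,0.005],[0.036,-0.152,0.015],[0.042,-0.18,0.025],[0.045,-0.193,0.028],[0.045,-0.193,0.028],[0.045,-0.193,0.028]]' --delta_rot '[[0,0,6],[0,0,12],[0,0,18],[0,0,22],[0,0,22],[0,0,22],[0,0,22],[0,0,22]]'

```text
clock: 21.0
eef_pos: [0.4346, 0.1106, 0.1404]
tool_rot: [1.0, -0.018, -0.002, 0.001]
ft_force: [0.0, -0.8, 0.2]
grip_width: 0.0516
```

```bash
./g .435 .1305 .012 -4.5
```

```text
t 21.0 pos [0.4346 0.1106 0.1404] j6 [0.25  1.856] gw 0.0516 F [ 0.  -0.8  0.2]
linear [0.0001, -0.02, 0.1284] rot [0.1, 0.2, 2.5]
```

Emit:
jog_arm --jaw '[0.4,0.4,0.4,0.4,0.4,0.4,0.4,0.4]' --linear '[[0,-0.0195,0],[0,-0.0195,0.01],[0,-0.0195,0.03],[0,-0.0195,0.06],[0,-0.0195,0.09],[0,-0.0195,0.115],[0,-0.0195,0.127],[0,-0.0195,0.127]]' --delta_rot '[[0,0,2.5],[0,0,2.5],[0,0,2.5],[0,0,2.5],[0,0,2.5],[0,0,2.5],[0,0,2.5],[0,0,2.5]]'

```text
clock: 21.67
eef_pos: [0.4339, 0.1275, 0.0117]
tool_rot: [0.999, -0.042, -0.003, 0.001]
ft_force: [-0.0, 0.1, 1.0]
grip_width: 0.0511
```

```bash
./g .435 .1305 .0125 -4.5; python3 vt.py pics/w14.png
```

```text
t 21.67 pos [0.4339 0.1275 0.0117] j6 [0.286 1.94 ] gw 0.0511 F [-0.   0.1  1. ]
linear [0.0008, -0.003, -0.0008] rot [0.2, 0.4, -0.3]
gw 0.0511 front y at z>-40 -0.0134 cap top z -0.0485 eef [0.4339 0.1275 0.0117]
front slope dy/dz [-0.0054 -0.0136]
```

View pics/w14.png

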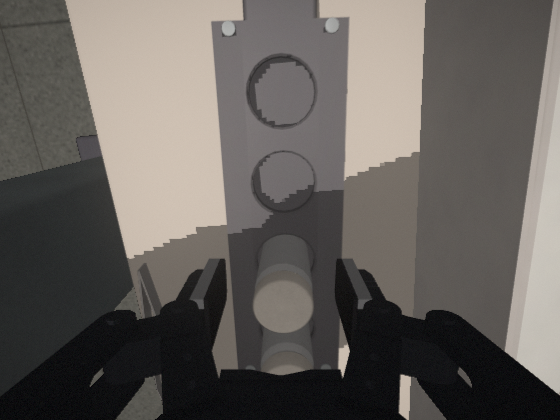

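Emit:
jog_arm --jaw '[0.4,0.4,1,1,1,1,1,1]' --linear '[[0.001,-0.0015,-0.001],[0.001,-0.0015,-0.001],[0.001,-0.0015,-0.001],[0.001,-0.0015,-0.001],[0.001,-0.0015,-0.001],[0.001,-0.0015,-0.001],[0.001,-0.0015,-0.001],[0.001,-0.0015,-0.001]]' --delta_rot '[[0,0,0],[0,0,0],[0,0,0],[0,0,0],[0,0,0],[0,0,0],[0,0,0],[0,0,0]]'

```text
clock: 22.38
eef_pos: [0.4386, 0.1315, 0.0169]
tool_rot: [0.999, -0.04, 0.001, -0.0]
ft_force: [-1.1, 0.3, 6.0]
grip_width: 0.0216
```

Emit:
jog_arm --jaw '[1,1,1,1,1,1,1,1]' --linear '[[0,0,0],[0,0,-0.01],[0,0,-0.03],[0,0,-0.06],[0,0,-0.095],[0,0,-0.13],[0,0,-0.155],[0,0,-0.155]]' --delta_rot '[[0,0,0],[0,0,0],[0,0,0],[0,0,0],[0,0,0],[0,0,0],[0,0,0],[0,0,0]]'

```text
clock: 23.05
eef_pos: [0.4413, 0.1325, 0.1767]
tool_rot: [0.999, -0.04, 0.005, -0.002]
ft_force: [0.4, 1.0, -0.9]
grip_width: 0.0219
```

```bash
./g .4581 -.3496 .17 11.2; python3 vt.py pics/w15.png
```

```text
t 23.05 pos [0.4413 0.1325 0.1767] j6 [0.292 1.943] gw 0.0219 F [ 0.4  1.  -0.9]
linear [0.0556, 0.4792, 0.0053] rot [-0.1, -0.6, -15.8]
gw 0.0219 front y at z>-40 -0.0087 cap top z -0.0433 eef [0.4413 0.1325 0.1767]
front slope dy/dz [-0.0106 -0.0093]
```

Emit:
jog_arm --jaw '[1,1,1,1,1,1,1,1]' --linear '[[0.004,0.035,0],[0.008,0.07,0],[0.013,0.11,0],[0.018,0.15,0],[0.022,0.19,0],[0.027,0.23,0],[0.032,0.27,0],[0.036,0.31,0]]' --delta_rot '[[0,0,-2],[0,0,-4],[0,0,-6],[0,0,-8],[0,0,-10],[0,0,-12],[0,0,-14],[0,0,-15.8]]'

```text
clock: 23.77
eef_pos: [0.4473, -0.1821, 0.1692]
tool_rot: [0.995, 0.098, -0.001, -0.001]
ft_force: [1.5, 0.0, 0.5]
grip_width: 0.0217
```

```bash
./g .4575 -.3467 .17 11.2
```

```text
t 23.77 pos [ 0.4473 -0.1821  0.1692] j6 [-0.387  0.987] gw 0.0217 F [1.5 0.  0.5]
linear [-0.0222, 0.1634, -0.0009] rot [-0.1, 0.1, 0.1]
```

Emit:
jog_arm --jaw '[1,1,1,1,1,1,1,1]' --linear '[[-0.005,0.038,0],[-0.01,0.075,0],[-0.015,0.11,0],[-0.02,0.145,0],[-0.021,0.158,0],[-0.021,0.158,0],[-0.021,0.158,0],[-0.021,0.158,0]]' --delta_rot '[[0,0,0],[0,0,0],[0,0,0],[0,0,0],[0,0,0],[0,0,0],[0,0,0],[0,0,0]]'

```text
clock: 24.43
eef_pos: [0.4577, -0.3383, 0.1695]
tool_rot: [0.995, 0.097, -0.001, -0.001]
ft_force: [0.5, -0.0, -0.9]
grip_width: 0.0216
```

```bash
./g .4575 -.3467 .065 11.2
```

```text
t 24.43 pos [ 0.4577 -0.3383  0.1695] j6 [-0.637  0.739] gw 0.0216 F [ 0.5 -0.  -0.9]
linear [-0.0017, 0.0084, 0.1044] rot [-0.1, 0.1, -0.0]
```

Emit:
jog_arm --jaw '[1,1,1,1,1,1,1,1]' --linear '[[-0.0015,0.008,0],[-0.0015,0.008,0.02],[-0.0015,0.008,0.05],[-0.0015,0.008,0.08],[-0.0015,0.008,0.103],[-0.0015,0.008,0.103],[-0.0015,0.008,0.103],[-0.0015,0.008,0.103]]' --delta_rot '[[0,0,0],[0,0,0],[0,0,0],[0,0,0],[0,0,0],[0,0,0],[0,0,0],[0,0,0]]'

```text
clock: 25.1
eef_pos: [0.4597, -0.3481, 0.0693]
tool_rot: [0.995, 0.098, 0.001, 0.001]
ft_force: [0.5, -0.5, 0.7]
grip_width: 0.0218
```

```bash
./g .4575 -.3467 .0225 11.2; python3 vt2.py pics/w16.png
```

```text
t 25.1 pos [ 0.4597 -0.3481  0.0693] j6 [-0.648  0.727] gw 0.0218 F [ 0.5 -0.5  0.7]
linear [-0.0019, -0.0018, 0.0468] rot [0.1, -0.1, 0.0]
gw 0.0218 front y at z>-40 -0.0089 cap top z -0.0432 eef [ 0.4597 -0.3481  0.0693]
front slope dy/dz [-0.0119 -0.0095]
1 [[447.0, 232.2]]
2 [[397.3, 296.5]]
3 [[318.1, 296.5]]
4 [[278.4, 232.1]]
5 [[323.4, 158.9]]
6 [[413.5, 158.9]]
```

View pics/w16.png

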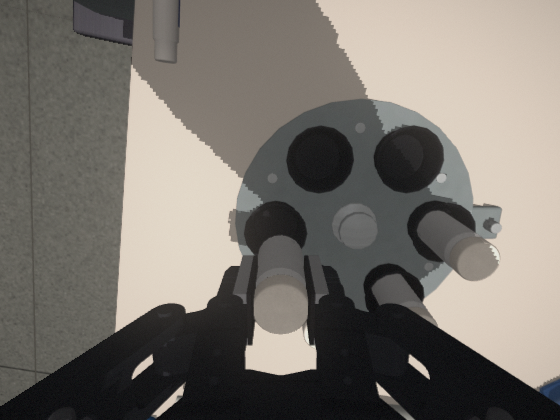

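Emit:
jog_arm --jaw '[1,1,1,1,1,1,1,1]' --linear '[[-0.003,-0.001,0.003],[-0.003,-0.001,0.012],[-0.003,-0.001,0.022],[-0.003,-0.001,0.032],[-0.003,-0.001,0.041],[-0.003,-0.001,0.047],[-0.003,-0.001,0.047],[-0.003,-0.001,0.047]]' --delta_rot '[[0,0,0],[0,0,0],[0,0,0],[0,0,0],[0,0,0],[0,0,0],[0,0,0],[0,0,0]]'

```text
clock: 25.82
eef_pos: [0.4547, -0.3472, 0.0218]
tool_rot: [0.995, 0.097, -0.0, -0.0]
ft_force: [-4.1, 2.8, 12.6]
grip_width: 0.0219
```

```bash
./g .4575 -.3467 .0225 11.2
```

```text
t 25.82 pos [ 0.4547 -0.3472  0.0218] j6 [-0.652  0.724] gw 0.0219 F [-4.1  2.8 12.6]
linear [0.0028, 0.0, -0.0007] rot [-0.0, 0.0, -0.1]
```

Emit:
jog_arm --jaw '[1,1,0.4,0.4,0.4,0.4,0.4,0.4]' --linear '[[0.001,0,-0.001],[0.001,0,-0.001],[0.001,0,-0.001],[0.001,0,-0.001],[0.001,0,-0.001],[0.001,0,-0.001],[0.001,0,-0.001],[0.001,0,-0.012]]' --delta_rot '[[0,0,0],[0,0,0],[0,0,0],[0,0,0],[0,0,0],[0,0,0],[0,0,0],[0,0,0]]'

```text
clock: 26.48
eef_pos: [0.4548, -0.346, 0.0306]
tool_rot: [0.995, 0.097, -0.002, -0.002]
ft_force: [-0.5, 0.2, 0.2]
grip_width: 0.0514
```

Emit:
jog_arm --jaw '[0.4,0.4,0.4,0.4,0.4,0.4,0.4,0.4]' --linear '[[0,0,-0.03],[0,0,-0.06],[0,0,-0.1],[0,0,-0.135],[0,0,-0.135],[0,0,-0.135],[0,0,-0.135],[0,0,-0.135]]' --delta_rot '[[0,0,0],[0,0,0],[0,0,0],[0,0,0],[0,0,0],[0,0,0],[0,0,0],[0,0,0]]'

```text
clock: 27.15
eef_pos: [0.4555, -0.3465, 0.1664]
tool_rot: [0.995, 0.097, -0.001, -0.001]
ft_force: [-0.0, 0.1, -1.0]
grip_width: 0.051
```

```bash
./g .434 .092 .14 -4.5;  python3 vt2.py pics/w17.png
```

```text
t 27.15 pos [ 0.4555 -0.3465  0.1664] j6 [-0.65   0.726] gw 0.051 F [-0.   0.1 -1. ]
linear [0.0639, -0.4343, 0.0272] rot [-0.1, 0.1, 15.7]
gw 0.051 front y at z>-40 None cap top z None eef [ 0.4555 -0.3465  0.1664]
1 [[401.0, 198.6]]
2 [[367.8, 245.8]]
3 [[311.5, 245.8]]
4 [[283.5, 198.6]]
5 [[314.3, 147.0]]
6 [[375.9, 147.0]]
```

View pics/w17.png

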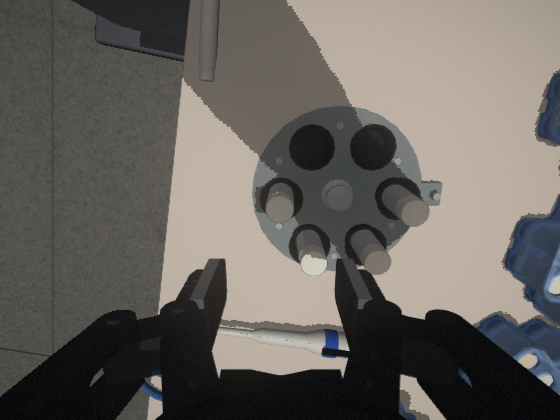

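Vial 3 stands in cup 4 at (280,202). Last is vial 4.

Emit:
jog_arm --jaw '[0.4,0.4,0.4,0.4,0.4,0.4,0.4,0.4]' --linear '[[0.005,-0.035,0],[0.01,-0.07,0],[0.016,-0.11,0],[0.022,-0.15,0],[0.028,-0.19,0],[0.034,-0.23,0],[0.04,-0.27,0],[0.046,-0.31,0]]' --delta_rot '[[0,0,2],[0,0,4],[0,0,6],[0,0,8],[0,0,10],[0,0,12],[0,0,14],[0,0,15.7]]'

```text
clock: 27.87
eef_pos: [0.44, -0.0324, 0.1664]
tool_rot: [0.999, -0.041, -0.001, -0.0]
ft_force: [0.5, -0.3, -0.3]
grip_width: 0.0509
```

```bash
./g .434 .092 .14 -4.5
```

```text
t 27.87 pos [ 0.44   -0.0324  0.1664] j6 [-0.073  1.579] gw 0.0509 F [ 0.5 -0.3 -0.3]
linear [-0.016, -0.1235, 0.0265] rot [-0.0, 0.2, -0.2]
```

Emit:
jog_arm --jaw '[0.4,0.4,0.4,0.4,0.4,0.4,0.4,0.4]' --linear '[[-0.005,-0.038,0],[-0.01,-0.076,0],[-0.014,-0.105,0.005],[-0.015,-0.117,0.015],[-0.015,-0.117,0.026],[-0.015,-0.117,0.026],[-0.015,-0.117,0.026],[-0.015,-0.117,0.026]]' --delta_rot '[[0,0,0],[0,0,0],[0,0,0],[0,0,0],[0,0,0],[0,0,0],[0,0,0],[0,0,0]]'

```text
clock: 28.53
eef_pos: [0.4355, 0.0832, 0.1414]
tool_rot: [0.999, -0.04, -0.001, 0.0]
ft_force: [0.2, 0.2, 0.2]
grip_width: 0.0512
```

```bash
./g .434 .092 .0125 -4.5
```

```text
t 28.53 pos [0.4355 0.0832 0.1414] j6 [0.189 1.84 ] gw 0.0512 F [0.2 0.2 0.2]
linear [-0.0021, -0.0087, 0.1289] rot [0.0, 0.1, -0.1]
```

Emit:
jog_arm --jaw '[0.4,0.4,0.4,0.4,0.4,0.4,0.4,0.4]' --linear '[[-0.002,-0.009,0],[-0.002,-0.009,0.02],[-0.002,-0.009,0.05],[-0.002,-0.009,0.08],[-0.002,-0.009,0.11],[-0.002,-0.009,0.127],[-0.002,-0.009,0.127],[-0.002,-0.009,0.127]]' --delta_rot '[[0,0,0],[0,0,0],[0,0,0],[0,0,0],[0,0,0],[0,0,0],[0,0,0],[0,0,0]]'

```text
clock: 29.2
eef_pos: [0.4342, 0.0926, 0.0146]
tool_rot: [0.999, -0.04, -0.001, 0.0]
ft_force: [0.6, 0.0, 1.0]
grip_width: 0.0514
```

```bash
./g .434 .092 .0115 -4.5; python3 vt.py pics/w18.png
```

```text
t 29.2 pos [0.4342 0.0926 0.0146] j6 [0.21  1.861] gw 0.0514 F [0.6 0.  1. ]
linear [-0.0001, 0.0006, 0.0031] rot [0.0, 0.1, -0.1]
gw 0.0514 front y at z>-40 -0.0094 cap top z -0.0455 eef [0.4342 0.0926 0.0146]
front slope dy/dz [-0.072  -0.0116]
```

View pics/w18.png

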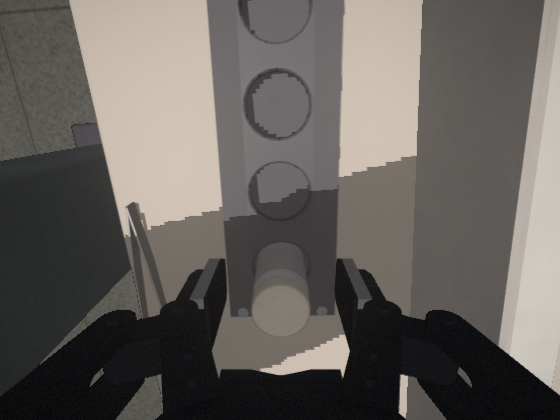

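Emit:
jog_arm --jaw '[0.4,0.4,1,1,1,1,1,1]' --linear '[[0,0.001,0.003],[0,0.001,0.003],[0,0.001,0.003],[0,0.001,0.003],[0,0.001,0.003],[0,0.001,0.003],[0,0.001,0.003],[0,0.001,0.003]]' --delta_rot '[[0,0,0],[0,0,0],[0,0,0],[0,0,0],[0,0,0],[0,0,0],[0,0,0],[0,0,0]]'

```text
clock: 29.92
eef_pos: [0.4351, 0.0919, 0.0126]
tool_rot: [0.999, -0.04, 0.001, -0.0]
ft_force: [-0.6, -0.6, 5.9]
grip_width: 0.0217
```

Emit:
jog_arm --jaw '[1,1,1,1,1,1,1,1]' --linear '[[0,0,0],[0,0,-0.01],[0,0,-0.03],[0,0,-0.06],[0,0,-0.095],[0,0,-0.13],[0,0,-0.155],[0,0,-0.155]]' --delta_rot '[[0,0,0],[0,0,0],[0,0,0],[0,0,0],[0,0,0],[0,0,0],[0,0,0],[0,0,0]]'

```text
clock: 30.58
eef_pos: [0.4383, 0.0926, 0.1725]
tool_rot: [0.999, -0.04, 0.005, -0.001]
ft_force: [0.1, -0.3, -0.4]
grip_width: 0.0219
```

```bash
./g .4758 -.2975 .17 -48.8; python3 vt.py pics/w19.png
```

```text
t 30.58 pos [0.4383 0.0926 0.1725] j6 [0.208 1.858] gw 0.0219 F [ 0.1 -0.3 -0.4]
linear [0.0682, 0.3859, 0.002] rot [-0.4, -0.5, 44.3]
gw 0.0219 front y at z>-40 -0.0099 cap top z -0.0474 eef [0.4383 0.0926 0.1725]
front slope dy/dz [ 0.0011 -0.01  ]
```

Emit:
jog_arm --jaw '[1,1,1,1,1,1,1,1]' --linear '[[0.006,0.035,0],[0.012,0.07,0],[0.019,0.108,0],[0.026,0.146,0],[0.033,0.184,0],[0.04,0.222,0],[0.047,0.26,0],[0.054,0.298,0]]' --delta_rot '[[0,0,6],[0,0,12],[0,0,18],[0,0,24],[0,0,30],[0,0,36],[0,0,41],[0,0,44.3]]'

```text
clock: 31.3
eef_pos: [0.4636, -0.2111, 0.165]
tool_rot: [0.91, -0.415, -0.001, -0.0]
ft_force: [1.1, 0.3, -0.2]
grip_width: 0.0217
```

```bash
./g .4777 -.2959 .17 -48.8
```

```text
t 31.3 pos [ 0.4636 -0.2111  0.165 ] j6 [-0.427  2.   ] gw 0.0217 F [ 1.1  0.3 -0.2]
linear [0.0733, 0.0449, -0.0051] rot [0.1, 0.1, -0.3]
```

Emit:
jog_arm --jaw '[1,1,1,1,1,1,1,1]' --linear '[[0.03,0.018,0],[0.06,0.036,0],[0.07,0.043,0],[0.07,0.043,0],[0.07,0.043,0.01],[0.07,0.043,0.03],[0.07,0.043,0.03],[0.07,0.043,0.03]]' --delta_rot '[[0,0,0],[0,0,0],[0,0,0],[0,0,0],[0,0,0],[0,0,0],[0,0,0],[0,0,0]]'

```text
clock: 31.97
eef_pos: [0.4769, -0.2881, 0.1349]
tool_rot: [0.911, -0.413, -0.003, -0.0]
ft_force: [-0.3, 0.6, -0.8]
grip_width: 0.0216
```

```bash
./g .4777 -.2959 .065 -48.8
```

```text
t 31.97 pos [ 0.4769 -0.2881  0.1349] j6 [-0.544  1.878] gw 0.0216 F [-0.3  0.6 -0.8]
linear [0.0068, 0.0045, 0.0698] rot [0.1, 0.3, 0.1]
```

Emit:
jog_arm --jaw '[1,1,1,1,1,1,1,1]' --linear '[[0.0065,0.0045,0],[0.0065,0.0045,0.01],[0.0065,0.0045,0.03],[0.0065,0.0045,0.05],[0.0065,0.0045,0.068],[0.0065,0.0045,0.068],[0.0065,0.0045,0.068],[0.0065,0.0045,0.068]]' --delta_rot '[[0,0,0],[0,0,0],[0,0,0],[0,0,0],[0,0,0],[0,0,0],[0,0,0],[0,0,0]]'

```text
clock: 32.63
eef_pos: [0.4801, -0.2989, 0.0698]
tool_rot: [0.911, -0.413, 0.001, 0.0]
ft_force: [0.7, -0.6, -0.2]
grip_width: 0.0216
```

```bash
./g .4777 -.2959 .0186 -48.8; python3 vt2.py pics/w20.png
```

```text
t 32.63 pos [ 0.4801 -0.2989  0.0698] j6 [-0.557  1.866] gw 0.0216 F [ 0.7 -0.6 -0.2]
linear [-0.0039, -0.0001, 0.0512] rot [-0.0, -0.1, -0.0]
gw 0.0216 front y at z>-40 -0.0095 cap top z -0.0474 eef [ 0.4801 -0.2989  0.0698]
front slope dy/dz [ 0.0026 -0.0095]
1 [[409.4, 159.6]]
2 [[443.2, 232.6]]
3 [[393.9, 296.8]]
4 [[314.9, 296.8]]
5 [[275.1, 232.7]]
6 [[319.6, 159.7]]
```

View pics/w20.png

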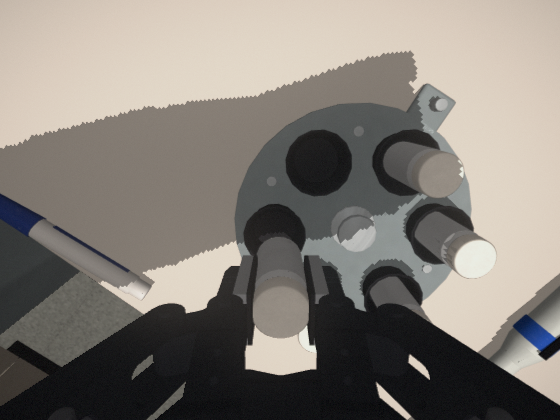

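Emit:
jog_arm --jaw '[1,1,1,1,1,1,1,1]' --linear '[[-0.0035,0.001,0.003],[-0.0035,0.001,0.012],[-0.0035,0.001,0.022],[-0.0035,0.001,0.033],[-0.0035,0.001,0.043],[-0.0035,0.001,0.05],[-0.0035,0.001,0.051],[-0.0035,0.001,0.051]]' --delta_rot '[[0,0,0],[0,0,0],[0,0,0],[0,0,0],[0,0,0],[0,0,0],[0,0,0],[0,0,0]]'

```text
clock: 33.35
eef_pos: [0.4752, -0.2958, 0.0175]
tool_rot: [0.911, -0.413, -0.001, -0.0]
ft_force: [-3.1, 2.9, 6.1]
grip_width: 0.022
```

```bash
./g .4777 -.2959 .0186 -48.8
```

```text
t 33.35 pos [ 0.4752 -0.2958  0.0175] j6 [-0.557  1.866] gw 0.022 F [-3.1  2.9  6.1]
linear [0.0017, -0.0018, -0.0011] rot [0.0, 0.1, -0.0]
```

Emit:
jog_arm --jaw '[1,1,0.4,0.4,0.4,0.4,0.4,0.4]' --linear '[[0.001,0,-0.0005],[0.001,0,-0.0005],[0.001,0,-0.0005],[0.001,0,-0.0005],[0.001,0,-0.0005],[0.001,0,-0.0005],[0.001,0,-0.0005],[0.001,0,-0.012]]' --delta_rot '[[0,0,0],[0,0,0],[0,0,0],[0,0,0],[0,0,0],[0,0,0],[0,0,0],[0,0,0]]'

```text
clock: 34.02
eef_pos: [0.4753, -0.2962, 0.0277]
tool_rot: [0.911, -0.413, -0.002, -0.0]
ft_force: [-0.3, -0.1, -0.7]
grip_width: 0.0512
```

Emit:
jog_arm --jaw '[0.4,0.4,0.4,0.4,0.4,0.4,0.4,0.4]' --linear '[[0,0,-0.03],[0,0,-0.06],[0,0,-0.1],[0,0,-0.135],[0,0,-0.16],[0,0,-0.16],[0,0,-0.16],[0,0,-0.16]]' --delta_rot '[[0,0,0],[0,0,0],[0,0,0],[0,0,0],[0,0,0],[0,0,0],[0,0,0],[0,0,0]]'

```text
clock: 34.68
eef_pos: [0.4765, -0.2969, 0.1889]
tool_rot: [0.911, -0.413, -0.001, -0.0]
ft_force: [-0.2, -0.1, -0.1]
grip_width: 0.0514
```

Run:
```python
from dep import *
o,c,p,d,W,T=toolpts(save='pics/w21.png')
print(o['clock'],o['ft_force'])
# cap tops
m=((W[...,2]>.062)&(W[...,2]<.072)&(d>0)).astype(np.uint8)
n,l,s,ce=cv2.connectedComponentsWithStats(m)
for i in range(1,n):
    if s[i,4]>60:
        a=W[l==i]
        if a[:,0].min()>.4 and a[:,1].max()<-.25: print(ce[i].round(0),((a.min(0)+a.max(0))/2).round(4),np.ptp(a,axis=0).round(3),'zmax',np.percentile(a[:,2],90).round(4))
p,d=bot.camera('scene'); cv2.imwrite('pics/s21.png',cv2.resize(p[130:220,270:400,::-1],None,fx=6,fy=6,interpolation=cv2.INTER_CUBIC))
```

```text
34.6833 [-0.21961533 -0.07625767 -0.11568903]
[380. 147.] [ 0.5648 -0.331   0.0647] [0.024 0.024 0.005] zmax 0.0661
[280. 199.] [ 0.4749 -0.2974  0.0651] [0.023 0.024 0.006] zmax 0.0661
[403. 200.] [ 0.5468 -0.3801  0.0646] [0.023 0.025 0.005] zmax 0.0661
[308. 251.] [ 0.4543 -0.3497  0.0647] [0.023 0.024 0.005] zmax 0.0662
[369. 249.] [ 0.4929 -0.3916  0.0652] [0.023 0.023 0.006] zmax 0.066
```

View pics/w21.png

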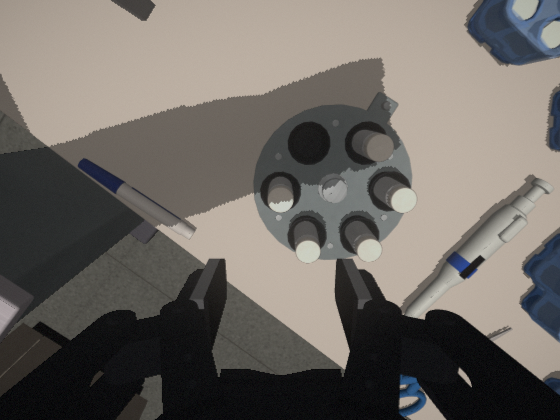

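View pics/s21.png

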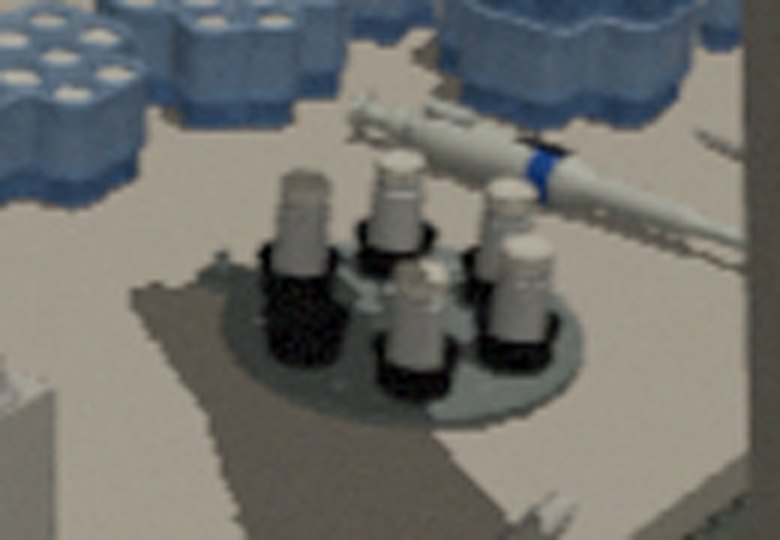

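All five caps read z = 66 mm, which is right for a 10 mm floor plus 56 mm. They sit within about 4 mm of the cup centres, upright, with cup 6 empty and the arm clear at (0.48,-0.30,0.19).

```bash
python3 -c "
from workcell import bot
print(bot.job_done()); print(bot.get_obs()['clock'])"
```

```text
the job is handed in; nothing more can be done
None
the job is handed in; nothing more can be done
```

I loaded the four vials in order: place 1 to cup 2, 2 to 3, 3 to 4 and 4 to 5. The blank stayed in cup 1 and cup 6 is empty. I handed the job in at about 35 s.

**Last checks:** Wrist depth put all five cap tops at z = 66 mm, which means each vial is on its cup floor. They sit within about 4 mm of the cup centres. The wrist and scene pictures show all five upright, and the gripper was clear of everything.

**What disagreed or went wrong:**
- **Fingertip position:** the fingertips were roughly 30–40 mm farther back than the stated 17 mm ahead of the TCP. My first close on vial 1 therefore pressed on its cap with about 12 N and tilted it briefly in its hole. It settled upright again, and I re-measured the tips with wrist depth before going on.
- **Grip width:** the gripper read 22 mm on the 25 mm vials, but every grip held.
- **Placing force:** setting the vials down pressed with at most about 13 N on vials 1, 3 and 4. Vial 2 showed no contact reading before release, but its final height was right.

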